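# Lay out keyed shafts for inspection with their keys up

## Task

First turn the lamp right down by moving the dimmer lever fully clockwise to 0, so that the bare steel does not glare. Then lift every shaft off the freely turning turntable onto the rolling plate, and roll each one along the plate until its brass key faces straight up. When all lie still there, keys up, turn the lamp up for the inspection by setting the lever to 40 degrees, the long tick on the dial. Do not disturb the flask, its cup, the screwdriver or the wooden gauge box.

Things in the scene. Friction and masses are not known exactly. Their poses are not given: they have to be found in the camera images.
- shaft_a: steel shaft: body 26 mm dia, 60 mm long, between end collars 34 mm dia, 10 mm wide (80 mm over all, 0.2-0.3 kg). Rests and rolls on the collars, its axis 17 mm above the support. Origin on the axis at mid-length, x along the axis, z out through the brass key (8 x 16 mm, 2.5 mm proud of the body, 12 to 28 mm from mid-length towards +x): z up = key up. Starts in turntable saddles; 3 or 4 present
- shaft_b: second shaft, same as shaft_a in every way: steel shaft: body 26 mm dia, 60 mm long, between end collars 34 mm dia, 10 mm wide (80 mm over all, 0.2-0.3 kg). Rests and rolls on the collars, its axis 17 mm above the support
- shaft_c: third shaft, same as shaft_a in every way: steel shaft: body 26 mm dia, 60 mm long, between end collars 34 mm dia, 10 mm wide (80 mm over all, 0.2-0.3 kg). Rests and rolls on the collars, its axis 17 mm above the support
- shaft_d: fourth shaft, same as shaft_a in every way: steel shaft: body 26 mm dia, 60 mm long, between end collars 34 mm dia, 10 mm wide (80 mm over all, 0.2-0.3 kg). Rests and rolls on the collars, its axis 17 mm above the support
- plate: fixed cream rolling plate, 240 mm along its x by 390 mm along its y; its flat floor is 15 mm above the table and a steel rim 5 mm thick stands 10 mm above the floor all round. Origin: centre of the underside, on the table. Room for four shafts end to end, laid along y and rolling along x
- turntable: fixed foot of the turntable. Origin: on the spin axis, at table height. It carries a dark platter 220 mm in diameter, top 31 mm above the table, that spins freely at a touch. On it are four parallel rows, 56 mm apart, of small black saddles (7 mm high, beside the end collars only); a shaft in them has its axis 48 mm above the table
- lever (a joint): angle of the dimmer lever, rad, 0 to 1.45, growing anticlockwise seen from above; 0.698 is 40 degrees. It points along the dimmer's x axis at 0. The dial has ticks at 0, 20, 40, 60 and 80 degrees, the one at 40 longer and wider. The lever stays where it is left (about 1 N at the knob moves it)
- lever_knob (a point): point on the lever's upright black knob (16 mm in diameter, standing 45 to 85 mm above the table; arm of the lever 45 to 51 mm above the table), on the knob's axis, 71 mm above the table, 52 mm from the lever's hinge
- dimmer: fixed grey dimmer box, top 40 mm above the table, 120 mm square (from -22 to +98 mm in its x and y). Origin: at table height on the lever's upright hinge axis; x is the direction of the lever at 0
- flask: bystander: steel flask, 60 mm in diameter, 130 mm tall, origin at the centre of its underside
- flask_cup: bystander: steel cup, 66 mm in diameter, 50 mm tall, origin at the centre of its underside
- screwdriver: bystander: screwdriver 150 mm long lying on the table
- gauge_box: bystander: closed wooden box, 90 x 50 x 28 mm, origin at the centre of its underside
Not all that is in view belongs to the job. What is shaped like the shaft_d but blue or red is not meant. What is shaped like the shaft_a but blue is not meant.

How it is judged (in metres and radians):
On the way, in this order (a step that is already met when the one before it is completed fails the run):
1. the lamp is turned down: dimmer lever at 0 (within 5 degrees) (value of joint lever below 0.09 rad), for 0.3 s.
2. every shaft lies on the plate with its key up, the lamp still down (x of shaft_a in the frame of plate between -0.108 and 0.108 m and y of shaft_a in the frame of plate between -0.162 and 0.162 m and z of shaft_a in the frame of plate between 0.027 and 0.037 m and angle between each of shaft_a, shaft_b, shaft_c, shaft_d's own z axis and vertical below 0.25 rad and linear speed of each of shaft_a, shaft_b, shaft_c, shaft_d below 0.02 m/s and x of shaft_b in the frame of plate between -0.108 and 0.108 m and y of shaft_b in the frame of plate between -0.162 and 0.162 m and z of shaft_b in the frame of plate between 0.027 and 0.037 m and x of shaft_c in the frame of plate between -0.108 and 0.108 m and y of shaft_c in the frame of plate between -0.162 and 0.162 m and z of shaft_c in the frame of plate between 0.027 and 0.037 m and x of shaft_d in the frame of plate between -0.108 and 0.108 m and y of shaft_d in the frame of plate between -0.162 and 0.162 m and z of shaft_d in the frame of plate between 0.027 and 0.037 m and value of joint lever below 0.09 rad), for 0.3 s.
3. the dimmer lever stands at 40 degrees (within 5), the shafts still key up (x of shaft_a in the frame of plate between -0.108 and 0.108 m and y of shaft_a in the frame of plate between -0.162 and 0.162 m and z of shaft_a in the frame of plate between 0.027 and 0.037 m and angle between each of shaft_a, shaft_b, shaft_c, shaft_d's own z axis and vertical below 0.25 rad and linear speed of each of shaft_a, shaft_b, shaft_c, shaft_d below 0.02 m/s and x of shaft_b in the frame of plate between -0.108 and 0.108 m and y of shaft_b in the frame of plate between -0.162 and 0.162 m and z of shaft_b in the frame of plate between 0.027 and 0.037 m and x of shaft_c in the frame of plate between -0.108 and 0.108 m and y of shaft_c in the frame of plate between -0.162 and 0.162 m and z of shaft_c in the frame of plate between 0.027 and 0.037 m and x of shaft_d in the frame of plate between -0.108 and 0.108 m and y of shaft_d in the frame of plate between -0.162 and 0.162 m and z of shaft_d in the frame of plate between 0.027 and 0.037 m and value of joint lever between 0.61 and 0.79 rad), for 0.3 s.
At the end, for the whole second after the job is handed in: Every shaft present lies at rest on the plate's floor, inside the rim, its key within 14 degrees of straight up, and the dimmer lever is within 5 degrees of 40 degrees (all of step 3); the robot touches nothing.
It fails at once if the flask is moved by more than 30 mm (distance of flask from where it was at the start of the episode above 0.03 m).
It fails at once if the flask cup is moved by more than 30 mm (distance of flask_cup from where it was at the start of the episode above 0.03 m).
It fails at once if the screwdriver is moved by more than 30 mm (distance of screwdriver from where it was at the start of the episode above 0.03 m).
It fails at once if the gauge box is moved by more than 30 mm (distance of gauge_box from where it was at the start of the episode above 0.03 m).
Of shaft_a, shaft_b, shaft_c, shaft_d only 3 to 4 are there at a start; the rules pass over those that are not, and their reading is None.
At some moment in a run one of shaft_a, shaft_b, shaft_c, shaft_d may be knocked a few centimetres aside while the robot is not near it.
Once in a run the grip may slacken for a moment while it holds something.
It also fails if it takes over 210 s, if anything falls off the work surface, if the arm or the gripper's body presses on something with over 40 N, if the wrist force passes 120 N, or if a joint passes its speed limit or range.

## Robot

A 6-joint arm with a two-finger parallel gripper is mounted at the origin on the work surface. World frame = base frame: x ahead of the robot, y to its left, z up, the work surface at z = 0. Lengths are in m, angles in degrees, forces in N, time in s.
With the tool pointing down it reaches from about 0.425 to 0.95 m from the base axis. Payload 14.7 kg.
Tool frame: the origin (TCP) lies midway between the tips of the shut fingers; the grasp point (between the pads) lies 19 mm behind it; z points along the fingers, y is the line along which they close (so a half turn about z gives the same grasp; the last joint's range is limited). The gripper opens to 85 mm and grips with 20 to 120 N. Pads are 22 mm wide; open, the fingers measure 114 mm over their backs; the gripper's body (76 mm by 85 mm) begins 54 mm behind the grasp point. The pads swing forward as they close: fully open they stand 13 mm farther back than shut.
Start: joints at [72.273, 27.513, 91.461, -0, 61.026, -2.67], TCP at [0.169, 0.628, 0.231] pointing down, gripper open.
Joint ranges: [-157.49, 157.49], [-46.99, 117.5], [13.45, 153.17], [-89.5, 269.5], [5.16, 153.95], [-167.48, 167.48]. Speed limits (degrees/s): [108.29, 108.29, 136.94, 172.46, 172.46, 172.46].

## Interface

Orientations are given as a 3x3 rotation matrix whose columns are the frame's x, y, z axes.
In Python, from bench import env gives the robot as it stands. The module is installed in compiled form; this text tells all that it offers.
- The arm moves only by the tool carry_out, never from a script. Its argument "motion" is a list of rows, each a list of 3 entries, a list of its own where there are three numbers: the shift along the tool's x, y, z in cm, then the turn, a rotation vector about the tool's x, y, z in degrees, then the opening, from 0 (shut) to 1 (fully open). In form: [[[x, y, z], [wx, wy, wz], claw], ...]. A call has 1 to 8 rows; each row shifts and turns the commanded pose from where the row before left it, along the tool's axes as they then stand; what a row does not reach is not made up. A row lasts 1/10 s, in which the tool goes at most 50 mm and 8.59 degrees, less where a joint would pass 70% of its speed; a pose out of reach is approached as far as the arm can. A call with a gripper value outside its range is refused whole. The fingers move at their own pace and stop on an object; the grip force is fixed at half the most. Time passes only in rows, so rows that do not move let the fingers close. It gives the time, the measured TCP pose, the force, the opening and the grip force at its end, in the units of the state.
- env.observe(): the state, without advancing time (a new reading comes with each control period).
- env.read_camera(name): name is "scene" or "top" or "wrist"; returns the picture (480x640x3 uint8, blue, green, red); there is no depth.
- env.camera_model(name): a dict with "mtx" (3x3 intrinsics, pixels), "k1" (the pictures are not rectified: a ray, as slopes to the right and down, at radius r is drawn at 1 + k1 r^2 times it, then the intrinsics apply), "world_from_camera" (4x4, takes a point from camera to world coordinates). Camera axes: x right, y up, looking along -z (the intrinsics and any distortion apply to the point x, -y, -z); pixel columns grow to the right and rows downward; lengths in m; the calibration is good to about 2 mm. A picture is of the moment at which its call begins: read the wrist's pose just before it. camera_model takes no time and is no camera call; for the wrist camera it gives the pose at the moment of the call.
- env.finish_job(): hands the job in; it is judged then, once.
The state is a dict: "time": time; "joints": joint angles; "qvel": joint speeds; "effort": joint torques, N m; "tcp_pos": TCP position; "tcp_rot": TCP orientation; "contact_force": force on the tool from outside, world axes, zero at the start; "ft_torque": the same for the moment, N m; "finger_gap": finger opening in m; "finger_force": force on a finger pad.
Only numpy, scipy, OpenCV 4.12 (cv2) and the standard library are available. Lean on these libraries where they do the work, as an engineer would, in place of code of your own. Each camera call takes 0.05 s, during which the arm holds its last target. There are 200 camera calls.

## Working session

There is one attempt and no reset: what is moved stays moved. The work goes in short steps, Python scripts to look and compute and a tool call to move; the robot and the scene stay as the last step left them, time stands still between calls to the robot, and variables do not carry over. Pictures are saved under pics/ and viewed, at most 14 in all, crops included, and the job is handed in when it is done.

Besides the shell and the picture viewer there is one more tool, called after "Emit:" as name(argument=value, ...) on one line, values as JSON. carry_out: Moves the arm, as the interface text tells. Its arguments: {"type":"object","properties":{"motion":{"type":"array"}},"required":["motion"]}

```bash
mkdir -p pics; cat > h.py <<'E'
import numpy as np, cv2
from bench import env
def snap(cam,name=None):
    m=env.camera_model(cam); im=env.read_camera(cam)
    if name: cv2.imwrite(f'pics/{name}.png',im)
    return im,m
def ray(m,uv):
    K=np.array(m['mtx']);T=np.array(m['world_from_camera'])
    d=np.linalg.solve(K,[uv[0],uv[1],1.]);xd=d[:2]
    x=xd.copy()
    for _ in range(20): x=xd/(1+m['k1']*(x@x))
    return T[:3,3],T[:3,:3]@np.array([x[0],-x[1],-1.])
def atz(m,uv,z):
    o,d=ray(m,uv); return o+d*(z-o[2])/d[2]
def proj(m,P):
    T=np.array(m['world_from_camera']);p=T[:3,:3].T@(np.array(P)-T[:3,3])
    x=np.array([p[0],-p[1]])/-p[2]; x=x*(1+m['k1']*(x@x))
    return (np.array(m['mtx'])@[x[0],x[1],1])[:2]
def tri(m1,a,m2,b):
    o1,d1=ray(m1,a);o2,d2=ray(m2,b)
    s=np.linalg.lstsq(np.c_[d1,-d2],o2-o1,rcond=None)[0]
    p,q=o1+s[0]*d1,o2+s[1]*d2
    return (p+q)/2,np.linalg.norm(p-q)
E
python3 - <<'E'
from h import *
for c in('scene','top'):
    im,m=snap(c,c+'0'); print(c,np.round(m['mtx'],1).tolist(),m['k1'],np.round(m['world_from_camera'],3).tolist())
s=env.observe();print({k:np.round(v,3).tolist() for k,v in s.items()})
print(np.round(env.camera_model('wrist')['world_from_camera'],3))
E
```

```text
scene [[437.9, 0.0, 317.8], [0.0, 437.9, 233.3], [0.0, 0.0, 1.0]] -0.09838810328580616 [[0.292, -0.605, 0.741, 1.333], [0.956, 0.178, -0.232, -0.231], [0.009, 0.776, 0.63, 0.777], [0.0, 0.0, 0.0, 1.0]]
top [[516.7, 0.0, 317.0], [0.0, 516.7, 236.7], [0.0, 0.0, 1.0]] 0.04537177272309309 [[0.0, 0.991, -0.131, 0.341], [-1.0, 0.002, 0.01, 0.018], [0.01, 0.131, 0.991, 1.356], [0.0, 0.0, 0.0, 1.0]]
{'time': 0.1, 'joints': [72.273, 27.545, 91.491, 0.001, 61.025, -2.669], 'qvel': [0.067, -0.033, -0.127, 0.004, -0.019, -0.09], 'effort': [0.001, -95.225, -43.105, -0.0, 0.005, 0.0], 'tcp_pos': [0.169, 0.627, 0.231], 'tcp_rot': [[-0.966, 0.26, -0.0], [0.26, 0.966, -0.001], [0.0, -0.001, -1.0]], 'contact_force': [-0.11, 0.62, -0.009], 'ft_torque': [0.009, 0.025, 0.048], 'finger_force': 0.0, 'finger_gap': 0.085}
[[ 0.259 -0.923 -0.285  0.095]
 [ 0.966  0.248  0.077  0.648]
 [-0.    -0.295  0.956  0.373]
 [ 0.     0.     0.     1.   ]]
```

View pics/top0.png

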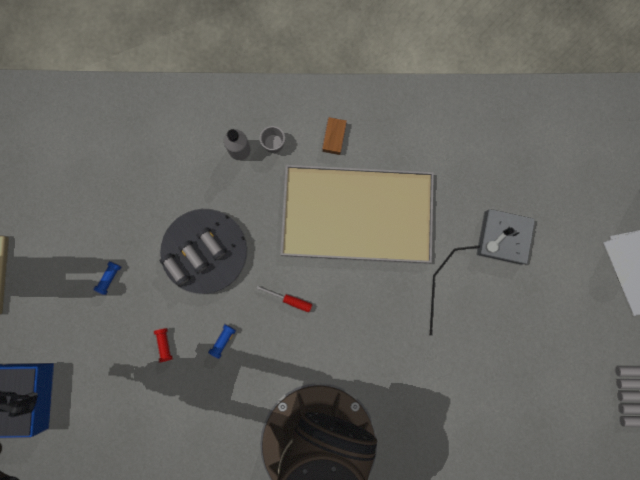

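View pics/scene0.png

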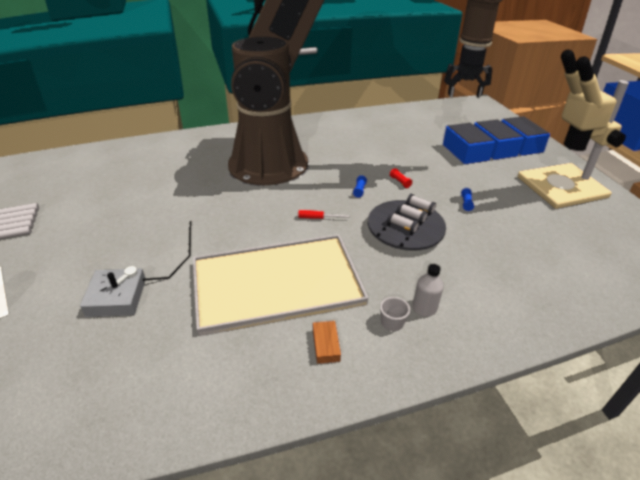

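The top view shows three steel shafts on the turntable, at (176,269), (194,257) and (213,243). The row at (232,230) is empty. The lookalikes are blue at (108,278) and (222,341) and red at (163,345), so I reject those. The plate is centred near (358,214) and the dimmer near (508,237), with its knob near (510,231). Next I'll check one close crop of the turntable and dimmer.

```bash
python3 - <<'E'
from h import *
a=cv2.imread('pics/top0.png');b=cv2.imread('pics/scene0.png')
r=lambda i:cv2.resize(i,(400,300),interpolation=cv2.INTER_CUBIC)
g=np.vstack([np.hstack([r(a[200:305,140:280]),r(a[203:269,464:552])]),np.hstack([r(b[180:255,360:460]),r(b[256:325,75:167])])])
cv2.imwrite('pics/crop0.png',g)
mt=env.camera_model('top');ms=env.camera_model('scene')
print('plate corners',[np.round(atz(mt,p,.025),3).tolist() for p in[(286,168),(434,174),(432,262),(281,256)]])
print('tt c',atz(mt,(204,251),.031), 'scene',atz(ms,(407,224),.031))
for p in[(176,269),(194.5,257),(213,243.5)]:print('shaft',atz(mt,p,.048))
print('dimmer corners',[np.round(atz(mt,p,.04),3).tolist() for p in[(487,210),(535,217),(528,264),(480,256)]])
print('screwdriver',atz(mt,(285,299),.01),'box',atz(mt,(335,135),.02),'cup',atz(mt,(272,139),.04),'flask',atz(mt,(236,140),.1))
E
```

```text
plate corners [[0.699, 0.087, 0.025], [0.684, -0.304, 0.025], [0.451, -0.292, 0.025], [0.466, 0.098, 0.025]]
tt c [0.47794023 0.29466807 0.031     ] scene [0.48713685 0.29503945 0.031     ]
shaft [0.4306042  0.35972549 0.048     ]
shaft [0.46092026 0.31451587 0.048     ]
shaft [0.49533474 0.26897601 0.048     ]
dimmer corners [[0.585, -0.434, 0.04], [0.566, -0.556, 0.04], [0.445, -0.532, 0.04], [0.465, -0.411, 0.04]]
screwdriver [0.35582136 0.08713503 0.01      ] box [ 0.79121039 -0.04330995  0.02      ] cup [0.77289927 0.12320059 0.04      ] flask [0.75007427 0.20830022 0.1       ]
```

View pics/crop0.png

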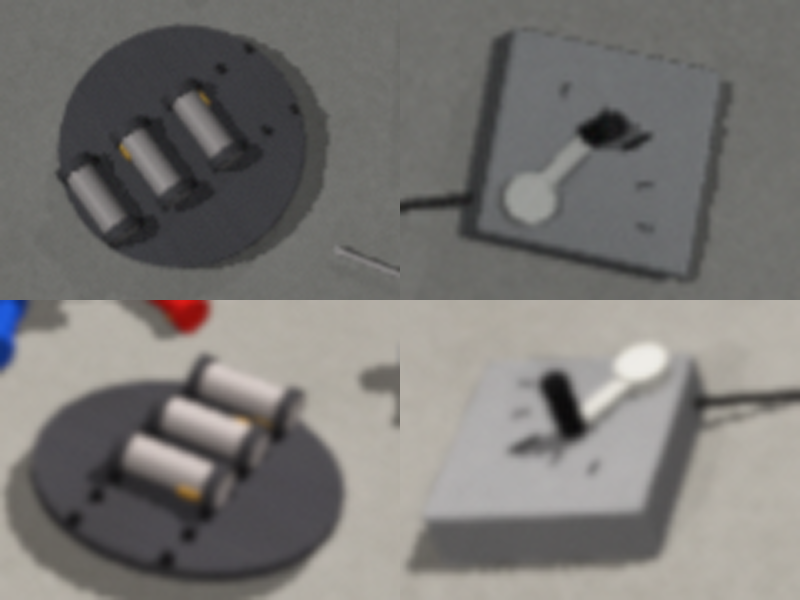

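The crop confirms three bare-steel shafts in adjacent saddle rows, with the fourth row empty. The brass keys of two are visible, both at the upper-left (+x,+y) end; the third shaft's key isn't visible. The dimmer's white hinge disc is at top pixel (492.6,246.3) and the knob's top at (508.9,231.2) in the top view and (110.7,273.3) in the scene view.

```bash
cat >> h.py <<'E'
def Rz(a): a=np.radians(a); return np.array([[np.cos(a),-np.sin(a),0],[np.sin(a),np.cos(a),0],[0,0,1]])
def plan(wps,claw,step=.045,rot=8.,p=None,R=None):
    """wps: list of (xyz, yaw_of_tool_y deg or None). tool down (kept). prints rows"""
    s=env.observe(); p=np.array(s['tcp_pos']) if p is None else np.array(p); R=np.array(s['tcp_rot']) if R is None else R
    rows=[]
    for xyz,yaw in wps:
        cur=np.degrees(np.arctan2(R[1,1],R[0,1])); dy=0 if yaw is None else (yaw-cur+180)%360-180
        d=np.array(xyz)-p; n=max(1,int(np.ceil(np.linalg.norm(d)/step-1e-6)),int(np.ceil(abs(dy)/rot-1e-6)))
        Rt=Rz(dy)@R
        for k in range(n):
            rem=(np.array(xyz)-p)/(n-k); c=np.degrees(np.arctan2(R[1,1],R[0,1])); w=(0 if yaw is None else (yaw-c+180)%360-180)/(n-k)
            sh=np.round(R.T@rem*100,1); tz=round(-w,1)
            rows.append([sh.tolist(),[0,0,tz],claw]); p=p+R@sh/100; R=R@Rz(tz)
    for i in range(0,len(rows),8): print(str(rows[i:i+8]).replace(' ','').replace('.0,',',').replace('.0]',']'))
    return p,R
E
python3 - <<'E'
from h import *
mt=env.camera_model('top');ms=env.camera_model('scene')
K,e=tri(mt,(508.9,231.2),ms,(110.7,273.3));print('knob top',K,e,atz(mt,(508.9,231.2),.085))
H,e2=tri(mt,(492.6,246.3),ms,(75+241*.23,256+62*.23));print('hinge',H,e2,atz(mt,(492.6,246.3),.05))
d=K-H;print(np.hypot(d[0],d[1]),np.degrees(np.arctan2(d[1],d[0]))+99.5)
E
```

```text
knob top [ 0.52326944 -0.47260609  0.08306975] 0.00300287883388834 [ 0.52295201 -0.47025614  0.085     ]
hinge [ 0.48890911 -0.43903158  0.05252718] 0.0016546105221235583 [ 0.48918728 -0.44079574  0.05      ]
0.04804040480593928 55.16272983075915
```

```bash
python3 - <<'E'
from h import *
plan([((.42,.45,.25),40),((.55,.15,.25),25),((.56,-.2,.25),15),((.523,-.471,.20),15)],.45,step=.048)
E
```

```text
[[[-4.1,-1.5,-0.3],[0,0,np.float64(5.0)],0.45],[[-4.2,-1.2,-0.3],[0,0,np.float64(5.0)],0.45],[[-4.3,-0.8,-0.3],[0,0,np.float64(5.0)],0.45],[[-4.4,-0.4,-0.3],[0,0,np.float64(5.0)],0.45],[[-4.4,0,-0.2],[0,0,np.float64(5.0)],0.45],[[-4.4,0.4,-0.3],[0,0,np.float64(5.0)],0.45],[[-4.3,0.8,-0.2],[0,0,np.float64(4.9)],0.45],[[-4.5,-1.3,0],[0,0,np.float64(2.1)],0.45]]
[[[-4.5,-1.2,0],[0,0,np.float64(2.2)],0.45],[[-4.6,-1,0],[0,0,np.float64(2.1)],0.45],[[-4.6,-0.8,0],[0,0,np.float64(2.2)],0.45],[[-4.6,-0.7,0],[0,0,np.float64(2.1)],0.45],[[-4.7,-0.5,0],[0,0,np.float64(2.2)],0.45],[[-4.6,-0.3,0],[0,0,np.float64(2.1)],0.45],[[-4,-1.7,0],[0,0,np.float64(1.3)],0.45],[[-4.1,-1.6,0],[0,0,np.float64(1.2)],0.45]]
[[[-4.1,-1.6,0],[0,0,np.float64(1.3)],0.45],[[-4.1,-1.5,0],[0,0,np.float64(1.2)],0.45],[[-4.2,-1.4,0],[0,0,np.float64(1.3)],0.45],[[-4.2,-1.3,0],[0,0,np.float64(1.2)],0.45],[[-4.2,-1.2,0],[0,0,np.float64(1.3)],0.45],[[-4.2,-1,0],[0,0,np.float64(1.2)],0.45],[[-4.2,-1.8,0.8],[0,0,np.float64(0.0)],0.45],[[-4.2,-1.8,0.9],[0,0,np.float64(0.0)],0.45]]
[[[-4.2,-1.8,0.8],[0,0,np.float64(0.0)],0.45],[[-4.2,-1.8,0.9],[0,0,np.float64(0.0)],0.45],[[-4.2,-1.7,0.8],[0,0,np.float64(0.0)],0.45],[[-4.2,-1.8,0.9],[0,0,np.float64(0.0)],0.45]]
```

Emit:
carry_out(motion=[[[-4.1, -1.5, -0.3], [0, 0, 5], 0.45], [[-4.2, -1.2, -0.3], [0, 0, 5], 0.45], [[-4.3, -0.8, -0.3], [0, 0, 5], 0.45], [[-4.4, -0.4, -0.3], [0, 0, 5], 0.45], [[-4.4, 0, -0.2], [0, 0, 5], 0.45], [[-4.4, 0.4, -0.3], [0, 0, 5], 0.45], [[-4.3, 0.8, -0.2], [0, 0, 4.9], 0.45], [[-4.5, -1.3, 0], [0, 0, 2.1], 0.45]])

```text
time: 0.9
tcp_pos: [0.4416, 0.4077, 0.2503]
tcp_rot: [[-0.612, 0.791, 0.001], [0.791, 0.612, 0.001], [0.0, 0.002, -1.0]]
contact_force: [1.2, 0.4, 0.5]
finger_gap: 0.0385
finger_force: 0.0
```

Emit:
carry_out(motion=[[[-4.5, -1.2, 0], [0, 0, 2.2], 0.45], [[-4.6, -1, 0], [0, 0, 2.1], 0.45], [[-4.6, -0.8, 0], [0, 0, 2.2], 0.45], [[-4.6, -0.7, 0], [0, 0, 2.1], 0.45], [[-4.7, -0.5, 0], [0, 0, 2.2], 0.45], [[-4.6, -0.3, 0], [0, 0, 2.1], 0.45], [[-4, -1.7, 0], [0, 0, 1.3], 0.45], [[-4.1, -1.6, 0], [0, 0, 1.2], 0.45]])

```text
time: 1.7
tcp_pos: [0.553, 0.0612, 0.25]
tcp_rot: [[-0.382, 0.924, -0.001], [0.924, 0.382, -0.0], [0.0, -0.0, -1.0]]
contact_force: [-0.3, 0.2, -0.6]
finger_gap: 0.0386
finger_force: 0.0
```

Emit:
carry_out(motion=[[[-4.1, -1.6, 0], [0, 0, 1.3], 0.45], [[-4.1, -1.5, 0], [0, 0, 1.2], 0.45], [[-4.2, -1.4, 0], [0, 0, 1.3], 0.45], [[-4.2, -1.3, 0], [0, 0, 1.2], 0.45], [[-4.2, -1.2, 0], [0, 0, 1.3], 0.45], [[-4.2, -1, 0], [0, 0, 1.2], 0.45], [[-4.2, -1.8, 0.8], [0, 0, 0], 0.45], [[-4.2, -1.8, 0.9], [0, 0, 0], 0.45]])

```text
time: 2.5
tcp_pos: [0.5473, -0.2919, 0.2331]
tcp_rot: [[-0.26, 0.966, 0.0], [0.966, 0.26, -0.0], [-0.0, 0.0, -1.0]]
contact_force: [1.0, 0.2, 0.3]
finger_gap: 0.0387
finger_force: 0.0
```

Emit:
carry_out(motion=[[[-4.2, -1.8, 0.8], [0, 0, 0], 0.45], [[-4.2, -1.8, 0.9], [0, 0, 0], 0.45], [[-4.2, -1.7, 0.8], [0, 0, 0], 0.45], [[-4.2, -1.8, 0.9], [0, 0, 0], 0.45], [[0, 0, 0], [0, 0, 0], 0.45], [[0, 0, 0], [0, 0, 0], 0.45]])

```text
time: 3.1
tcp_pos: [0.5218, -0.4714, 0.1982]
tcp_rot: [[-0.258, 0.966, -0.001], [0.966, 0.258, 0.001], [0.002, -0.001, -1.0]]
contact_force: [0.4, 0.5, 1.1]
finger_gap: 0.0385
finger_force: 0.0
```

```bash
sed -i 's/tz=round(-w,1)/tz=round(float(-w),1)/' h.py; python3 - <<'E'
from h import *
s=env.observe();print(s['time'],s['tcp_pos'],np.round(s['tcp_rot'],3).tolist(),s['finger_gap'])
im,m=snap('wrist','w1');print(np.round(m['world_from_camera'],3),np.round(m['mtx'],1),m['k1'],proj(m,[.523,-.471,.085]),proj(m,[.489,-.439,.05]))
E
```

```text
3.1 [ 0.52183911 -0.47138219  0.19820959] [[-0.258, 0.966, -0.001], [0.966, 0.258, 0.001], [0.002, -0.001, -1.0]] 0.0385368243533072
[[ 0.966 -0.247 -0.075  0.502]
 [ 0.258  0.923  0.284 -0.397]
 [-0.001 -0.293  0.956  0.341]
 [ 0.     0.     0.     1.   ]] [[357.9   0.  318.7]
 [  0.  357.9 246.2]
 [  0.    0.    1. ]] 0.022504239357420287 [320.74174226 243.75700801] [290.18203301 184.16124805]
```

View pics/w1.png

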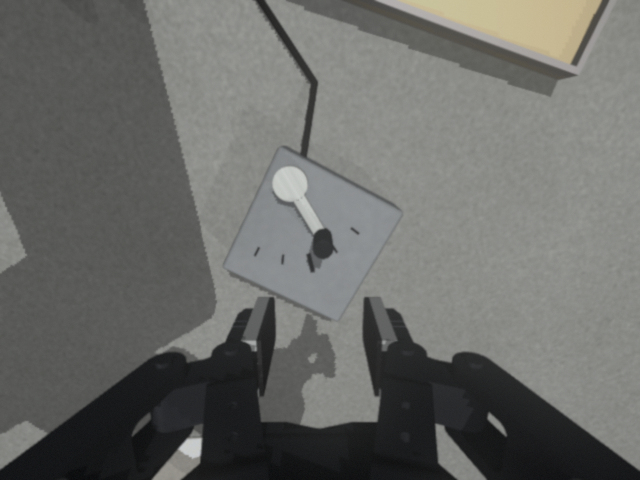

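The wrist view shows the knob top at (322,238), the hinge at (290,184), and ticks at 0° (257,251), 20° (283,259), 40° (310,262, the long one) and 80° (355,230). Clockwise is towards image left.

```bash
python3 - <<'E'
from h import *
m=env.camera_model('wrist')
H=atz(m,(290,184),.05);print('H',H)
ang=lambda p:np.degrees(np.arctan2(p[1]-H[1],p[0]-H[0]))
for n,uv in[(0,(257,251)),(20,(283,259)),(40,(310,262)),(80,(355,230))]:
    p=atz(m,uv,.04);print(n,p,ang(p)-n,np.linalg.norm(p[:2]-H[:2]))
k=atz(m,(322,238),.085);print(k,ang(k),np.linalg.norm(k[:2]-H[:2]))
a0=-100.
H=H[:2]
kn=lambda t:H+.052*np.array([np.cos(np.radians(a0+t)),np.sin(np.radians(a0+t))])
print([ (t,kn(t)) for t in(0,20,40,57)])
c=ang(k)-a0
w=[((*k[:2],.11),15),((*k[:2],.062),15)]
p,R=plan(w,.35)
w=[((*kn(t),.062),None) for t in np.r_[np.arange(c-6,0,-6),-3,-9,-10]]
plan(w,.35,p=p,R=R)
E
```

```text
H [ 0.48932608 -0.43807306  0.05      ]
0 [ 0.47461781 -0.50425387  0.04      ] -102.5299818301197 0.06779552807107503
20 [ 0.49853743 -0.50557049  0.04      ] -102.22887503974309 0.06812306683737304
40 [ 0.52247378 -0.50206649  0.04      ] -102.61648236366287 0.07206892200581622
80 [ 0.552773   -0.46338612  0.04      ] -101.75024316707264 0.06831004513372507
[ 0.52332549 -0.46562622  0.085     ] -39.0213520010523 0.043762269456961406
[(0, array([ 0.48029638, -0.48928306])), (20, array([ 0.49835579, -0.48928306])), (40, array([ 0.51532608, -0.48310638])), (57, array([ 0.52735647, -0.47353697]))]
[[[0.2,0.1,4.4],[0,0,0],0.35],[[0.2,0.1,4.5],[0,0,0],0.35],[[0,0,2.4],[0,0,0],0.35],[[0,0,2.4],[0,0,0],0.35]]
[[[-0.9,0.1,-0],[0,0,-0],0.35],[[-0.3,-0.5,-0],[0,0,-0],0.35],[[-0.2,-0.5,-0],[0,0,-0],0.35],[[-0.1,-0.6,-0],[0,0,-0],0.35],[[-0.1,-0.5,-0],[0,0,-0],0.35],[[-0,-0.5,-0],[0,0,-0],0.35],[[-0,-0.6,-0],[0,0,-0],0.35],[[0.1,-0.5,-0],[0,0,-0],0.35]]
[[[0.1,-0.6,-0],[0,0,-0],0.35],[[0.2,-0.5,-0],[0,0,-0],0.35],[[0.2,-0.3,-0],[0,0,-0],0.35],[[0.2,-0.5,-0],[0,0,-0],0.35],[[0.1,-0,-0],[0,0,-0],0.35]]
```

```bash
cat > lev.py <<'E'
from h import *
H=np.array([.4893,-.4381]);a0=-102.3
kn=lambda t:H+.052*np.array([np.cos(np.radians(a0+t)),np.sin(np.radians(a0+t))])
E
python3 - <<'E'
from lev import *
k=(.5245,-.473)
p,R=plan([((*k,.11),15),((*k,.062),15)],.3)
print(kn(57.5))
plan([((*kn(t),.062),None) for t in(57,48,38,28,18,8,0,-5)],.3,p=p,R=R)
E
```

```text
[[[-0.2,0.1,4.4],[0,0,0],0.3],[[-0.1,0,4.5],[0,0,0],0.3],[[-0,0,2.4],[0,0,0],0.3],[[-0,0,2.4],[0,0,0],0.3]]
[ 0.52619768 -0.47474098]
[[[-0.3,0.1,-0],[0,0,-0],0.3],[[-0.3,-0.7,-0],[0,0,-0],0.3],[[-0.3,-0.9,-0],[0,0,-0],0.3],[[-0,-0.9,-0],[0,0,-0],0.3],[[0,-0.9,-0],[0,0,-0],0.3],[[0.2,-0.9,-0],[0,0,-0],0.3],[[0.3,-0.6,-0],[0,0,-0],0.3],[[0.3,-0.4,-0],[0,0,-0],0.3]]
```

Emit:
carry_out(motion=[[[-0.2, 0.1, 4.4], [0, 0, 0], 0.3], [[-0.1, 0, 4.5], [0, 0, 0], 0.3], [[0, 0, 2.4], [0, 0, 0], 0.3], [[0, 0, 2.4], [0, 0, 0], 0.3], [[0, 0, 0], [0, 0, 0], 0.3]])

```text
time: 3.65
tcp_pos: [0.5235, -0.4704, 0.0595]
tcp_rot: [[-0.261, 0.965, -0.004], [0.965, 0.261, 0.004], [0.005, -0.003, -1.0]]
contact_force: [0.0, -0.3, -0.0]
finger_gap: 0.0256
finger_force: 0.0
```

Emit:
carry_out(motion=[[[-0.2, 0, 0], [0, 0, 0], 0.3], [[-0.3, -0.7, 0], [0, 0, 0], 0.3], [[-0.3, -0.9, 0], [0, 0, 0], 0.3], [[0, -0.9, 0], [0, 0, 0], 0.3], [[0, -0.9, 0], [0, 0, 0], 0.3], [[0.2, -0.9, 0], [0, 0, 0], 0.3], [[0.3, -0.6, 0], [0, 0, 0], 0.3], [[0.2, -0.3, 0], [0, 0, 0], 0.3]])

```text
time: 4.45
tcp_pos: [0.4734, -0.4876, 0.0623]
tcp_rot: [[-0.259, 0.966, -0.001], [0.966, 0.259, 0.001], [0.001, -0.0, -1.0]]
contact_force: [0.4, -0.7, -0.2]
finger_gap: 0.0255
finger_force: 0.6
```

Emit:
carry_out(motion=[[[0.1, -0.1, 0], [0, 0, 0], 0.3], [[0, 0, 0], [0, 0, 0], 0.3]])

```text
time: 4.65
tcp_pos: [0.473, -0.4868, 0.0622]
tcp_rot: [[-0.26, 0.966, -0.001], [0.966, 0.26, 0.0], [0.001, -0.0, -1.0]]
contact_force: [0.3, 0.4, -0.6]
finger_gap: 0.0254
finger_force: 0.0
```

```bash
python3 - <<'E'
from h import *
im,m=snap('wrist','w2')
cv2.imwrite('pics/w2c.png',cv2.resize(im[150:390,180:480],None,fx=2,fy=2))
E
```

```text
(no output)
```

View pics/w2c.png

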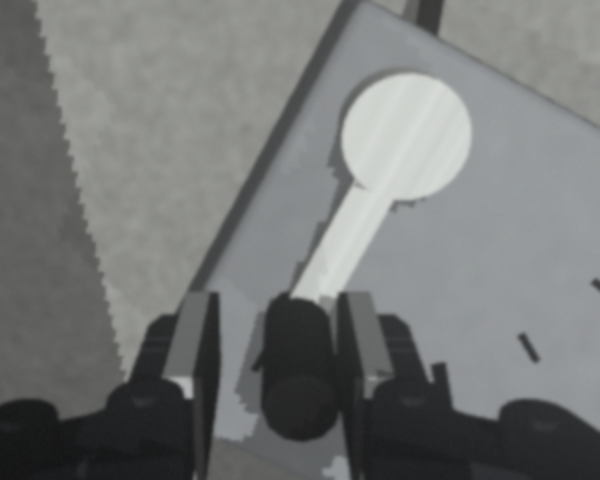

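```bash
python3 - <<'E'
from lev import *
m=env.camera_model('wrist');f=lambda x,y,z:atz(m,(180+x/2,150+y/2),z)
h=f(406,137,.051);l=f(315,293,.051);t=f(258,362,.04);t20=f(440,375,.04)
g=lambda p:np.degrees(np.arctan2(*(p-h)[1::-1]))
print(h,g(l),g(t),g(t20)-20)
E
```

```text
[ 0.48933061 -0.43882741  0.051     ] -102.27382643751352 -103.05346849935744 -82.78338144163777
```

```bash
python3 - <<'E'
from h import *
plan([((.477,-.486,.062),None),((.49,-.47,.2),None),((.56,-.15,.22),-20),((.54,.15,.22),-54),((.463,.315,.2),-54.5)],.5,step=.049)
E
```

```text
[[[-0,0.4,0],[0,0,-0],0.5],[[0.4,0.6,-4.6],[0,0,-0],0.5],[[0.4,0.5,-4.6],[0,0,-0],0.5],[[0.4,0.6,-4.6],[0,0,-0],0.5],[[4.2,2.1,-0.3],[0,0,5],0.5],[[4.3,1.8,-0.3],[0,0,5],0.5],[[4.5,1.4,-0.3],[0,0,5],0.5],[[4.6,1,-0.3],[0,0,5],0.5]]
[[[4.6,0.6,-0.3],[0,0,5],0.5],[[4.7,0.2,-0.2],[0,0,5],0.5],[[4.6,-0.2,-0.3],[0,0,5.1],0.5],[[3.9,-1.7,0],[0,0,4.9],0.5],[[3.8,-2.1,0],[0,0,4.8],0.5],[[3.6,-2.4,0],[0,0,4.9],0.5],[[3.4,-2.7,0],[0,0,4.8],0.5],[[3.1,-2.9,0],[0,0,4.9],0.5]]
[[[2.9,-3.2,0],[0,0,4.8],0.5],[[2.5,-3.4,0],[0,0,4.9],0.5],[[0.9,-4.5,0.5],[0,0,0.1],0.5],[[0.9,-4.5,0.5],[0,0,0.1],0.5],[[0.8,-4.4,0.5],[0,0,0.1],0.5],[[0.8,-4.5,0.6],[0,0,0.2],0.5]]
```

Emit:
carry_out(motion=[[[0, 0.2, 0], [0, 0, 0], 0.4], [[0.4, 0.6, -4.6], [0, 0, 0], 0.5], [[0.4, 0.5, -4.6], [0, 0, 0], 0.5], [[0.4, 0.6, -4.6], [0, 0, 0], 0.5], [[4.2, 2.1, -0.3], [0, 0, 5], 0.5], [[4.3, 1.8, -0.3], [0, 0, 5], 0.5], [[4.5, 1.4, -0.3], [0, 0, 5], 0.5], [[4.6, 1, -0.3], [0, 0, 5], 0.5]])

```text
time: 5.5
tcp_pos: [0.5283, -0.2852, 0.2125]
tcp_rot: [[0.09, 0.996, 0.0], [0.996, -0.09, -0.0], [-0.0, 0.0, -1.0]]
contact_force: [1.2, 1.0, 0.1]
finger_gap: 0.0427
finger_force: 0.0
```

Emit:
carry_out(motion=[[[4.6, 0.6, -0.3], [0, 0, 5], 0.5], [[4.7, 0.2, -0.2], [0, 0, 5], 0.5], [[4.6, -0.2, -0.3], [0, 0, 5.1], 0.5], [[3.9, -1.7, 0], [0, 0, 4.9], 0.5], [[3.8, -2.1, 0], [0, 0, 4.8], 0.5], [[3.6, -2.4, 0], [0, 0, 4.9], 0.5], [[3.4, -2.7, 0], [0, 0, 4.8], 0.5], [[3.1, -2.9, 0], [0, 0, 4.9], 0.5]])

```text
time: 6.3
tcp_pos: [0.5436, 0.0658, 0.2204]
tcp_rot: [[0.701, 0.713, 0.0], [0.713, -0.701, 0.0], [0.0, 0.0, -1.0]]
contact_force: [1.3, -1.1, -0.4]
finger_gap: 0.0427
finger_force: 0.0
```

Emit:
carry_out(motion=[[[2.9, -3.2, 0], [0, 0, 4.8], 0.5], [[2.5, -3.4, 0], [0, 0, 4.9], 0.5], [[0.9, -4.5, 0.5], [0, 0, 0.1], 0.5], [[0.9, -4.5, 0.5], [0, 0, 0.1], 0.5], [[0.8, -4.4, 0.5], [0, 0, 0.1], 0.5], [[0.8, -4.5, 0.6], [0, 0, 0.2], 0.5], [[0, 0, 0], [0, 0, 0], 0.5], [[0, 0, 0], [0, 0, 0], 0.5]])

```text
time: 7.1
tcp_pos: [0.4601, 0.3151, 0.1991]
tcp_rot: [[0.813, 0.582, -0.0], [0.582, -0.813, -0.0], [-0.0, 0.0, -1.0]]
contact_force: [0.1, -1.0, 0.3]
finger_gap: 0.043
finger_force: 0.0
```

```bash
python3 - <<'E'
from h import *
im,m=snap('wrist','w3'); np.savez('w3.npz',**{k:np.array(v) for k,v in m.items()})
for p in[(.4306,.3597,.048),(.4609,.3145,.048),(.4953,.269,.048)]:print(proj(m,p))
E
```

```text
[257.28227586 226.81362539]
[321.67578428 228.81465519]
[389.22847415 227.16509379]
```

View pics/w3.png

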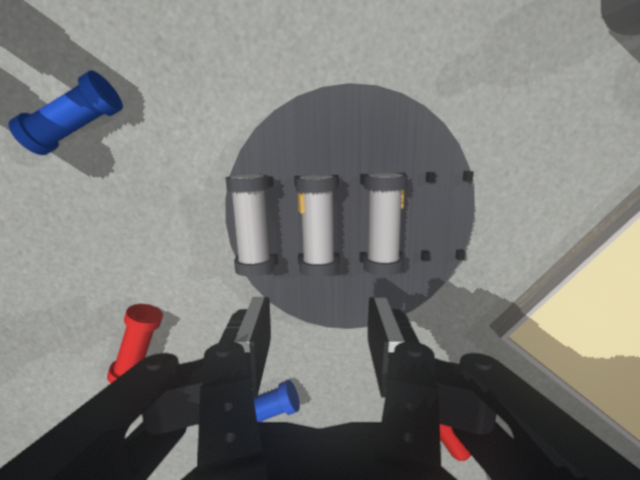

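The wrist view confirms three steel shafts at (252,227), (319,227) and (386,227). The key of the right shaft is on its right flank (402,198), and the middle one's is on its left flank (301,203). The left shaft's key is hidden underneath. All keys that show are at the upper (+tool-x) end.

```bash
python3 - <<'E'
from h import *
m=dict(np.load('w3.npz'));mt=env.camera_model('top')
for a,b in[((252,227),(176,269)),((319,227),(194.5,257)),((386,227),(213,243.5))]:
    print(atz(m,a,.05)[:2],tri(m,a,mt,b))
for a,b in[((246,184),(254,267)),((317,183),(319,267)),((384,182),(385,267))]:
    d=atz(m,a,.05)-atz(m,b,.05);print(np.degrees(np.arctan2(d[1],d[0])),np.linalg.norm(d))
E
```

```text
[0.42849996 0.36321256] (array([0.42940711, 0.3614215 , 0.04878416]), np.float64(0.0043622626346802055))
[0.46127643 0.31755558] (array([0.46064975, 0.31607695, 0.0435747 ]), np.float64(0.0017504646984394044))
[0.49401405 0.27190788] (array([0.49461221, 0.26996966, 0.04513744]), np.float64(0.00229925758724527))
37.71354283470538 0.07162799189279416
36.93305051820789 0.07244346809161249
39.437794476663576 0.07331371825578674
```

```bash
python3 - <<'E'
from h import *
plan([((.492,.2692,.11),-53.5),((.492,.2692,.034),-53.5)],.5,step=.04)
E
```

```text
[[[-0,1.8,3],[0,0,-0.3],0.5],[[-0,1.8,3],[0,0,-0.3],0.5],[[-0.1,1.9,2.9],[0,0,-0.4],0.5],[[0,-0,3.8],[0,0,0],0.5],[[0,-0,3.8],[0,0,0],0.5]]
```

Emit:
carry_out(motion=[[[0, 1.8, 3], [0, 0, -0.3], 0.5], [[0, 1.8, 3], [0, 0, -0.3], 0.5], [[-0.1, 1.9, 2.9], [0, 0, -0.4], 0.5], [[0, 0, 3.5], [0, 0, 0], 0.5], [[0, 0, 1.5], [0, 0, 0], 0.5], [[0, 0, 0], [0, 0, 0], 0.5]])

```text
time: 7.75
tcp_pos: [0.4916, 0.2668, 0.0584]
tcp_rot: [[0.806, 0.592, -0.003], [0.592, -0.806, -0.002], [-0.004, -0.001, -1.0]]
contact_force: [0.6, -0.2, 0.5]
finger_gap: 0.0426
finger_force: 0.0
```

```bash
python3 - <<'E'
from h import *
im,m=snap('wrist','w4');s=env.observe();print(s['tcp_pos'],s['contact_force'])
cv2.imwrite('pics/w4c.png',im[60:480,140:560])
E
```

```text
[0.49232653 0.26744925 0.05980067] [ 0.73415966 -0.29451917 -0.01050658]
```

View pics/w4c.png

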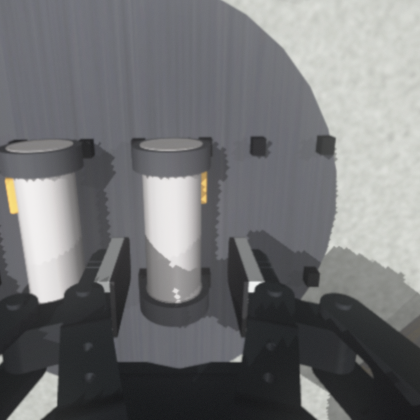

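```bash
python3 - <<'E'
from h import *
m=env.camera_model('wrist');s=env.observe();R=s['tcp_rot'];p=s['tcp_pos']
for uv,z in[((313,207),.061),((313,235),.065),((313,358),.065),((313,372),.065)]: print((np.array(R).T@(atz(m,uv,z)-p)*1000).round(1))
E
```

```text
[48.6 -3.7 -1.3]
[38.1 -3.7 -5.3]
[-18.6  -3.9  -5.2]
[-25.8  -3.9  -5.2]
```

Emit:
carry_out(motion=[[[0.65, -0.3, 0], [0, 0, 0], 0.5], [[0, 0, 1.3], [0, 0, 0], 0.5], [[0, 0, 1.2], [0, 0, 0], 0.5], [[0, 0, 0], [0, 0, 0], 0.2], [[0, 0, 0], [0, 0, 0], 0.2], [[0, 0, 0], [0, 0, 0], 0.2], [[0, 0, 0], [0, 0, 0], 0.2]])

```text
time: 8.5
tcp_pos: [0.4958, 0.2746, 0.0354]
tcp_rot: [[0.804, 0.594, 0.0], [0.594, -0.804, -0.001], [-0.0, 0.0, -1.0]]
contact_force: [2.6, -5.5, 1.2]
finger_gap: 0.0241
finger_force: 58.7
```

Emit:
carry_out(motion=[[[0, 0, -1], [0, 0, 0], 0.2], [[0, 0, -2.5], [0, 0, 0], 0.2], [[0, 0, -4], [0, 0, 0], 0.2], [[0, 0, -4], [0, 0, 0], 0.2], [[0, 0, 0], [0, 0, 0], 0.2], [[0, 0, 0], [0, 0, 0], 0.2]])

```text
time: 9.1
tcp_pos: [0.4959, 0.2753, 0.1514]
tcp_rot: [[0.804, 0.594, 0.002], [0.594, -0.804, 0.001], [0.002, 0.0, -1.0]]
contact_force: [-0.2, -0.1, -4.4]
finger_gap: 0.0241
finger_force: 59.4
```

```bash
python3 - <<'E'
from h import *
im,m=snap('wrist','w5');s=env.observe();print(s['tcp_pos'],s['contact_force'])
cv2.imwrite('pics/w5c.png',im[100:480,140:560])
E
```

```text
[0.49516128 0.2749402  0.1502283 ] [-0.62032495 -0.0353702  -3.26573415]
```

View pics/w5c.png

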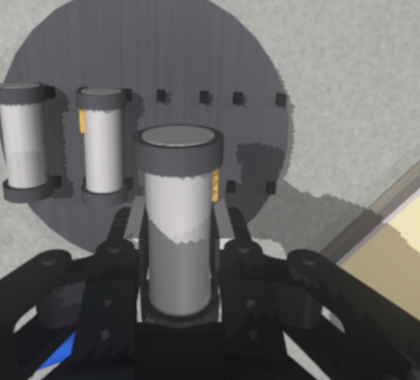

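The wrist view shows the first shaft held squarely in the fingers, with the key on its right flank at crop (214,185), about 90° towards +tool-y. I'll lay it in the far lane.

```bash
cat >> h.py <<'E'
PC=np.array([.575,-.103]);PY=-2.5
def pl(x,y): return PC+(Rz(PY)[:2,:2]@[x,y])
E
python3 - <<'E'
from h import *
a=pl(.02,-.115);print(a)
p,R=plan([((.55,.05,.15),-30),((*a,.13),PY)],.2,step=.049)
plan([((*a,.05),PY),((*a,.0195),PY)],.2,step=.04,p=p,R=R)
E
```

```text
[ 0.58996473 -0.21876293]
[[[-1.8,4.3,0],[0,0,-4.7],0.2],[[-2.1,4.1,0],[0,0,-4.7],0.2],[[-2.5,3.9,0],[0,0,-4.7],0.2],[[-2.8,3.7,0],[0,0,-4.7],0.2],[[-3,3.5,0],[0,0,-4.7],0.2],[[-3.5,2.8,0.3],[0,0,-4.6],0.2],[[-3.8,2.5,0.3],[0,0,-4.6],0.2],[[-4,2.2,0.4],[0,0,-4.6],0.2]]
[[[-4.1,1.9,0.3],[0,0,-4.6],0.2],[[-4.3,1.6,0.4],[0,0,-4.6],0.2],[[-4.3,1.2,0.3],[0,0,-4.5],0.2]]
[[[-0,-0,2.7],[0,0,-0],0.2],[[-0,-0,2.7],[0,0,-0],0.2],[[-0,-0,2.6],[0,0,-0],0.2],[[-0,-0,3.1],[0,0,-0],0.2]]
```

Emit:
carry_out(motion=[[[-1.8, 4.3, 0], [0, 0, -4.7], 0.2], [[-2.1, 4.1, 0], [0, 0, -4.7], 0.2], [[-2.5, 3.9, 0], [0, 0, -4.7], 0.2], [[-2.8, 3.7, 0], [0, 0, -4.7], 0.2], [[-3, 3.5, 0], [0, 0, -4.7], 0.2], [[-3.5, 2.8, 0.3], [0, 0, -4.6], 0.2], [[-3.8, 2.5, 0.3], [0, 0, -4.6], 0.2], [[-4, 2.2, 0.4], [0, 0, -4.6], 0.2]])

```text
time: 9.95
tcp_pos: [0.569, -0.086, 0.1386]
tcp_rot: [[0.277, 0.961, -0.003], [0.961, -0.277, 0.001], [-0.0, -0.003, -1.0]]
contact_force: [-0.0, 0.0, -2.7]
finger_gap: 0.0243
finger_force: 61.5
```

Emit:
carry_out(motion=[[[-4.1, 1.9, 0.3], [0, 0, -4.6], 0.2], [[-4.3, 1.6, 0.4], [0, 0, -4.6], 0.2], [[-4.3, 1.2, 0.3], [0, 0, -4.5], 0.2], [[0, 0, 3.5], [0, 0, 0], 0.2], [[0, 0, 3.5], [0, 0, 0], 0.2], [[0, 0, 1], [0, 0, 0], 0.2], [[0, 0, 0], [0, 0, 0], 0.2]])

```text
time: 10.65
tcp_pos: [0.5886, -0.2176, 0.0479]
tcp_rot: [[0.044, 0.999, -0.005], [0.999, -0.044, 0.002], [0.002, -0.005, -1.0]]
contact_force: [-0.3, -0.2, -1.5]
finger_gap: 0.0237
finger_force: 61.6
```

```bash
python3 - <<'E'
from h import *
im,m=snap('wrist','w6');s=env.observe();print(s['tcp_pos'],s['contact_force'],s['finger_gap'],s['finger_force'])
cv2.imwrite('pics/w6.png',im)
E
```

```text
[ 0.58982951 -0.21794551  0.04961212] [ 0.97665492  0.30902653 -1.86934303] 0.02420807425928304 61.62601590156555
```

View pics/w6.png

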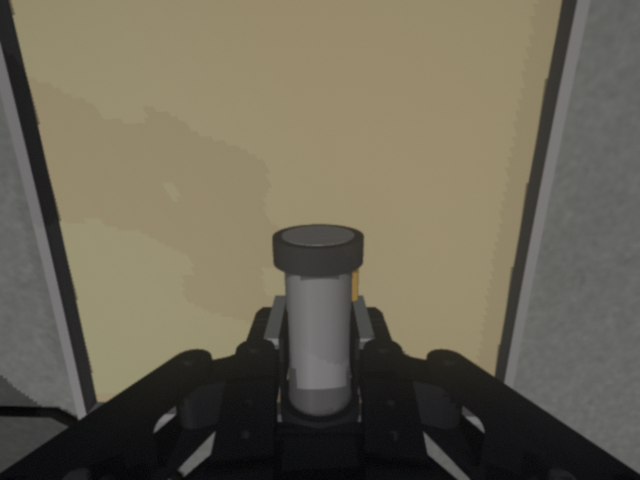

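Still held, with the key on the right flank at (354,286). The plate rims run parallel to the shaft. Lowering it now.

Emit:
carry_out(motion=[[[0, 0, 1.5], [0, 0, 0], 0.2], [[0, 0, 1], [0, 0, 0], 0.2], [[0, 0, 0.4], [0, 0, 0], 0.2], [[0, 0, 0], [0, 0, 0], 0.2], [[0, 0, 0], [0, 0, 0], 0.2]])

```text
time: 11.2
tcp_pos: [0.5906, -0.2185, 0.0215]
tcp_rot: [[0.044, 0.999, 0.0], [0.999, -0.044, -0.0], [-0.0, 0.0, -1.0]]
contact_force: [0.7, -0.4, -3.3]
finger_gap: 0.0241
finger_force: 61.7
```

Emit:
carry_out(motion=[[[0, 0, 0.15], [0, 0, 0], 0.2], [[0, 0, 0], [0, 0, 0], 0.2], [[0, 0, 0], [0, 0, 0], 0.2]])

```text
time: 11.5
tcp_pos: [0.5906, -0.2186, 0.02]
tcp_rot: [[0.045, 0.999, 0.0], [0.999, -0.045, -0.0], [-0.0, 0.0, -1.0]]
contact_force: [0.6, 0.2, -2.4]
finger_gap: 0.0241
finger_force: 61.7
```

Emit:
carry_out(motion=[[[0, 0, 0.1], [0, 0, 0], 0.2], [[0, 0, 0], [0, 0, 0], 0.2], [[0, 0, 0], [0, 0, 0], 0.2]])

```text
time: 11.8
tcp_pos: [0.5905, -0.2186, 0.0188]
tcp_rot: [[0.045, 0.999, -0.0], [0.999, -0.045, -0.0], [-0.0, -0.0, -1.0]]
contact_force: [-1.1, 0.0, -3.4]
finger_gap: 0.0239
finger_force: 61.7
```

Emit:
carry_out(motion=[[[0, 0, 0.1], [0, 0, 0], 0.2], [[0, 0, 0], [0, 0, 0], 0.2], [[0, 0, 0.1], [0, 0, 0], 0.2], [[0, 0, 0], [0, 0, 0], 0.2], [[0, 0, 0], [0, 0, 0], 0.2]])

```text
time: 12.3
tcp_pos: [0.5906, -0.2186, 0.0179]
tcp_rot: [[0.045, 0.999, 0.001], [0.999, -0.045, -0.0], [-0.0, 0.001, -1.0]]
contact_force: [-4.4, 2.8, 17.9]
finger_gap: 0.024
finger_force: 64.2
```

Emit:
carry_out(motion=[[[0, 0, -0.1], [0, 0, 0], 0.2], [[0, 0, 0], [0, 0, 0], 0.36], [[0, 0, 0], [0, 0, 0], 0.36], [[0, -0.3, 0], [0, 0, 0], 0.36], [[0, -0.4, 0], [0, 0, 0], 0.36], [[0, -0.4, 0], [0, 0, 0], 0.36], [[0, -0.4, 0], [0, 0, 0], 0.36], [[0, -0.4, 0], [0, 0, 0], 0.36]])

```text
time: 13.1
tcp_pos: [0.571, -0.2177, 0.0178]
tcp_rot: [[0.045, 0.999, -0.0], [0.999, -0.045, 0.0], [0.0, -0.0, -1.0]]
contact_force: [-0.9, -0.0, 0.5]
finger_gap: 0.0309
finger_force: 0.1
```

Emit:
carry_out(motion=[[[0, -0.4, 0], [0, 0, 0], 0.36], [[0, -0.3, 0], [0, 0, 0], 0.36], [[0, -0.2, 0], [0, 0, 0], 0.36], [[0, 0, 0], [0, 0, 0], 0.36], [[0, 0, 0], [0, 0, 0], 0.36]])

```text
time: 13.6
tcp_pos: [0.5626, -0.2173, 0.0178]
tcp_rot: [[0.045, 0.999, 0.0], [0.999, -0.045, -0.0], [-0.0, 0.0, -1.0]]
contact_force: [0.1, 0.0, -1.1]
finger_gap: 0.0305
finger_force: 0.0
```

```bash
python3 - <<'E'
from h import *
im,m=snap('wrist','w7');s=env.observe();print(s['tcp_pos'],s['contact_force'],s['finger_gap'],s['finger_force'])
cv2.imwrite('pics/w7c.png',cv2.resize(im[200:450,200:440],None,fx=2,fy=2))
E
```

```text
[ 0.56266095 -0.21730974  0.01781535] [ 0.43632318 -0.69499952  0.06347833] 0.030728077203912355 0.0
```

View pics/w7c.png

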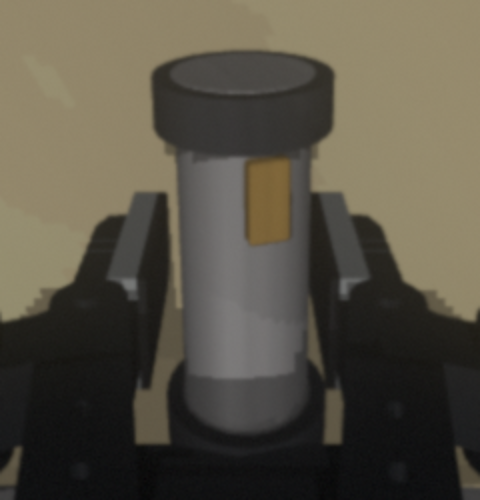

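The view shows the first shaft free between the pads. Its key is at crop (270,200) and the body centre at 244, so it needs about 17° more, or 5 mm further along -tool-y. I'll make this measurement numerical.

```bash
cat >> h.py <<'E'
def key(im,m,verb=1,roi=(230,400,240,400)):
    """key angle (deg, + towards tool y) of shaft in fingers, over the plate"""
    r0,r1,c0,c1=roi; s=im[r0:r1,c0:c1]; h=cv2.cvtColor(s,cv2.COLOR_BGR2HSV)
    br=((h[...,1]>130)&(h[...,0]>10)&(h[...,0]<30)&(h[...,2]>60)).astype(np.uint8)
    n,lab,st,ce=cv2.connectedComponentsWithStats(br)
    if n<2: print('no brass'); return None
    k=1+np.argmax(st[1:,4]); x,y,w,hh,a=st[k]; print('brass',x+c0,y+r0,w,hh,a)
    gray=(h[...,1]<45)
    L=[]
    for r in range(y+1,y+max(3,hh//2)):
        g=gray[r].copy(); g[x:x+w]=1
        q=int(x+w/2); 
        l=q
        while l>0 and g[l-1]: l-=1
        e=q
        while e<g.size-1 and g[e+1]: e+=1
        L.append((l+c0,e+c0+1,(l+e+1)/2+c0))
    L=np.median(L,0); half=(L[1]-L[0])/2; off=x+w/2+c0-L[2]
    sn=off/half*13/15.5*.92
    print('body',L,'key width px/mm',w/(half/13),'sin',round(sn,3),'deg',np.degrees(np.arcsin(np.clip(sn,-1,1))).round(1))
E
python3 - <<'E'
from h import *
key(cv2.imread('pics/w7.png'),0); im=cv2.imread('pics/w7.png')
h=cv2.cvtColor(im,cv2.COLOR_BGR2HSV); print(h[285,270:370:4].tolist())
E
```

```text
brass 324 279 20 43 790
body [324. 344. 334.] key width px/mm 26.0 sin 0.0 deg 0.0
[[22, 70, 143], [22, 70, 143], [22, 70, 142], [21, 68, 143], [21, 68, 142], [18, 16, 80], [24, 14, 91], [10, 8, 98], [15, 10, 105], [8, 9, 112], [10, 7, 116], [8, 9, 119], [8, 9, 119], [18, 72, 92], [19, 138, 124], [19, 137, 125], [19, 139, 125], [19, 139, 128], [19, 138, 124], [17, 26, 89], [23, 13, 81], [19, 35, 80], [21, 69, 141], [22, 66, 146], [22, 68, 147]]
```

Emit:
carry_out(motion=[[[0, -0.3, 0], [0, 0, 0], 0.36], [[0, -0.2, 0], [0, 0, 0], 0.36], [[0, 0, 0], [0, 0, 0], 0.36], [[0, 0, 0], [0, 0, 0], 0.36]])

```text
time: 14.05
tcp_pos: [0.5575, -0.2171, 0.0178]
tcp_rot: [[0.045, 0.999, 0.0], [0.999, -0.045, -0.0], [-0.0, 0.0, -1.0]]
contact_force: [0.5, 0.5, -0.2]
finger_gap: 0.0307
finger_force: 0.0
```

```bash
python3 - <<'E'
from h import *
im,m=snap('wrist','w8');key(im,m);print(env.observe()['tcp_pos'])
E
```

```text
brass 308 281 21 41 807
body [308.  329.  318.5] key width px/mm 26.0 sin 0.0 deg 0.0
[ 0.55755886 -0.21711253  0.01783516]
```

```bash
sed -i 's/g\[x:x+w\]=1/g[max(0,x-3):x+w+3]=1/; s/<45)$/<50)/' h.py; python3 - <<'E'
from h import *
for n in('w7','w8'): key(cv2.imread(f'pics/{n}.png'),0)
E
```

```text
brass 324 279 20 43 790
body [289. 355. 322.] key width px/mm 7.878787878787879 sin 0.281 deg 16.3
brass 308 281 21 41 807
body [287. 353. 320.] key width px/mm 8.272727272727273 sin -0.035 deg -2.0
```

Key now at -2° by the measurement, so shaft 1 is done. Release, and go to hover over the turntable.

```bash
python3 - <<'E'
from h import *
s=env.observe();q=s['tcp_pos']
p,R=plan([((q[0],q[1],.05),None),((q[0],q[1],.15),None)],.5,step=.05)
plan([((.56,.05,.2),-30),((.463,.31,.2),-53.5)],.5,step=.049,p=p,R=R)
# blob test
im=cv2.imread('pics/w3.png');h=cv2.cvtColor(im,cv2.COLOR_BGR2HSV)
print(h[226,225:290:5].tolist(), h[226,300:345:5].tolist(), h[130,330].tolist(),h[60,300].tolist(),h[183,318].tolist())
E
```

```text
[[[-0,0,-3.2],[0,0,-0],0.5],[[-0,0,-3.3],[0,0,-0],0.5],[[-0,0,-3.4],[0,0,-0],0.5],[[-0,0,-3.3],[0,0,-0],0.5]]
[[[4.4,-0.2,-0.8],[0,0,4.6],0.5],[[4.4,-0.5,-0.8],[0,0,4.6],0.5],[[4.4,-0.9,-0.9],[0,0,4.6],0.5],[[4.3,-1.2,-0.8],[0,0,4.5],0.5],[[4.2,-1.5,-0.9],[0,0,4.6],0.5],[[4,-1.9,-0.8],[0,0,4.5],0.5],[[3,-3.6,-0],[0,0,3.9],0.5],[[2.7,-3.7,-0],[0,0,3.9],0.5]]
[[[2.4,-3.9,-0],[0,0,3.9],0.5],[[2.2,-4.1,-0],[0,0,3.9],0.5],[[1.9,-4.2,-0],[0,0,4],0.5],[[1.5,-4.4,-0],[0,0,3.9],0.5]]
[[45, 7, 156], [120, 11, 90], [165, 4, 126], [10, 4, 187], [8, 5, 202], [10, 4, 198], [10, 4, 178], [10, 5, 144], [0, 3, 98], [110, 11, 70], [120, 7, 69], [110, 11, 72], [114, 14, 92]] [[114, 14, 90], [0, 5, 160], [0, 4, 190], [0, 5, 205], [0, 4, 193], [0, 4, 172], [0, 2, 131], [110, 11, 70], [130, 12, 66]] [120, 14, 94] [42, 8, 166] [110, 17, 91]
```

Emit:
carry_out(motion=[[[0, 0, 0], [0, 0, 0], 0.5], [[0, 0, -1.5], [0, 0, 0], 0.5], [[0, 0, -3], [0, 0, 0], 0.5], [[0, 0, -4.4], [0, 0, 0], 0.5], [[0, 0, -4.3], [0, 0, 0], 0.5], [[4.4, -0.2, -0.8], [0, 0, 4.6], 0.5], [[4.4, -0.5, -0.8], [0, 0, 4.6], 0.5], [[4.4, -0.9, -0.9], [0, 0, 4.6], 0.5]])

```text
time: 14.9
tcp_pos: [0.558, -0.0827, 0.1766]
tcp_rot: [[0.286, 0.958, 0.001], [0.958, -0.286, -0.0], [0.0, 0.001, -1.0]]
contact_force: [0.2, 0.2, 0.4]
finger_gap: 0.043
finger_force: 0.0
```

Emit:
carry_out(motion=[[[4.3, -1.2, -0.8], [0, 0, 4.5], 0.5], [[4.2, -1.5, -0.9], [0, 0, 4.6], 0.5], [[4, -1.9, -0.8], [0, 0, 4.5], 0.5], [[3, -3.6, 0], [0, 0, 3.9], 0.5], [[2.7, -3.7, 0], [0, 0, 3.9], 0.5], [[2.4, -3.9, 0], [0, 0, 3.9], 0.5], [[2.2, -4.1, 0], [0, 0, 3.9], 0.5], [[1.9, -4.2, 0], [0, 0, 4], 0.5]])

```text
time: 15.7
tcp_pos: [0.4789, 0.2682, 0.2011]
tcp_rot: [[0.763, 0.647, 0.001], [0.647, -0.763, 0.0], [0.001, 0.0, -1.0]]
contact_force: [0.8, 0.1, 0.1]
finger_gap: 0.0428
finger_force: 0.0
```

Emit:
carry_out(motion=[[[1.5, -4.4, 0], [0, 0, 3.9], 0.5], [[0, 0, 0], [0, 0, 0], 0.5], [[0, 0, 0], [0, 0, 0], 0.5]])

```text
time: 16.0
tcp_pos: [0.4621, 0.3107, 0.2007]
tcp_rot: [[0.802, 0.598, 0.001], [0.598, -0.802, 0.0], [0.001, 0.0, -1.0]]
contact_force: [0.3, -0.6, -0.3]
finger_gap: 0.0427
finger_force: 0.0
```

```bash
python3 - <<'E'
from h import *
im,m=snap('wrist','w9');s=env.observe();print(s['tcp_pos'])
snap('top','top1')
C=np.array([.481,.2955])
h=cv2.cvtColor(im,cv2.COLOR_BGR2HSV)
# platter region mask
msk=np.zeros((480,640),np.uint8)
pts=np.array([proj(m,[C[0]+.107*np.cos(a),C[1]+.107*np.sin(a),.031]) for a in np.linspace(0,6.28,60)]).astype(np.int32)
cv2.fillPoly(msk,[pts],1); msk[295:]=0
b=((h[...,2]>125)&(h[...,1]<60)&(msk>0)).astype(np.uint8)
n,lab,st,ce=cv2.connectedComponentsWithStats(b)
for i in range(1,n):
    if st[i,4]<300: continue
    c,(w,hh),a=cv2.minAreaRect(np.argwhere(lab==i)[:,::-1].astype(np.float32))
    p=atz(m,c,.055);print(st[i],ce[i],w,hh,a,(np.array(s['tcp_rot']).T@(p-s['tcp_pos'])*100).round(2),p.round(4))
br=((h[...,1]>120)&(h[...,0]>10)&(h[...,0]<30)&(msk>0)).astype(np.uint8)
n,lab,st,ce=cv2.connectedComponentsWithStats(br);print('brass',[(r.tolist()) for r in st[1:] if r[4]>10])
E
```

```text
[0.46256743 0.30974426 0.20048595]
[ 229  184   29   73 1895] [243.11345646 218.92295515] 72.32674407958984 27.31589126586914 88.91908264160156 [ 0.94 -6.51 14.55] [0.4313 0.3676 0.055 ]
[ 297  189   30   72 1898] [311.14805058 225.0194942 ] 28.349788665771484 71.46277618408203 2.544804573059082 [ 0.56 -0.94 14.55] [0.4615 0.3206 0.055 ]
brass [[295, 190, 5, 19, 81]]
```

View pics/w9.png

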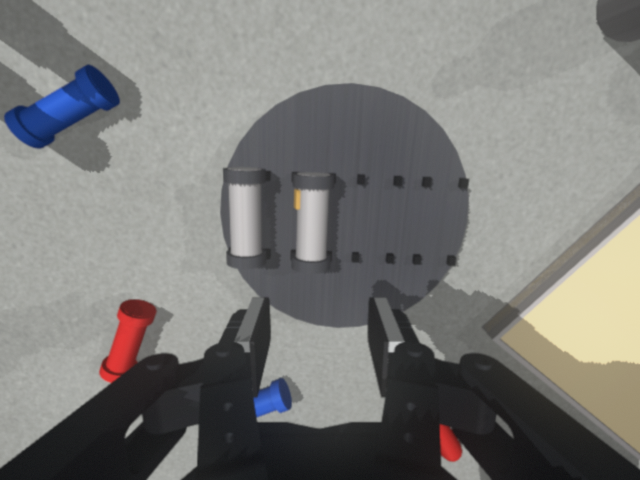

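Two shafts remain. The middle one is at (312,225) with its key on the left flank (297,199), and the other is at (246,218). The platter has turned about 3°.

```bash
python3 - <<'E'
from h import *
m=env.camera_model('wrist')
c=atz(m,(312.7,225),.060);print(c)
x=np.array([np.cos(np.radians(32.7)),np.sin(np.radians(32.7))])
t=c[:2]-.003*x;print(t)
plan([((*t,.062),-57.3)],.5,step=.04)
E
```

```text
[0.4641621  0.31812843 0.06      ]
[0.46163757 0.31650771]
[[[0.1,-0.2,3.5],[0,0,1],0.5],[[0.1,-0.2,3.4],[0,0,1],0.5],[[0.1,-0.1,3.5],[0,0,0.9],0.5],[[0,-0.2,3.4],[0,0,1],0.5]]
```

Emit:
carry_out(motion=[[[0.1, -0.2, 3.5], [0, 0, 1], 0.5], [[0.1, -0.2, 3.4], [0, 0, 1], 0.5], [[0.1, -0.1, 3.5], [0, 0, 0.9], 0.5], [[0, -0.2, 3.4], [0, 0, 1], 0.5], [[0, 0, 0], [0, 0, 0], 0.5], [[0, 0, 0], [0, 0, 0], 0.5]])

```text
time: 16.7
tcp_pos: [0.4615, 0.3163, 0.0622]
tcp_rot: [[0.842, 0.539, -0.001], [0.539, -0.842, -0.001], [-0.001, 0.0, -1.0]]
contact_force: [0.9, 0.2, 0.9]
finger_gap: 0.0428
finger_force: 0.0
```

```bash
python3 - <<'E'
from h import *
im,m=snap('wrist','w10');s=env.observe();print(s['tcp_pos'])
h=cv2.cvtColor(im,cv2.COLOR_BGR2HSV)
for r in(222,255,285,310,330): print(r,h[r,276:366:3,2].tolist())
for c in(310,316,322): print(c,h[190:400:4,c,2].tolist())
# reference w4: same columns
h=cv2.cvtColor(cv2.imread('pics/w4.png'),cv2.COLOR_BGR2HSV);print('w4',h[190:400:4,313,2].tolist())
E
```

```text
[0.46212255 0.31682917 0.06314652]
222 [80, 93, 97, 100, 103, 108, 110, 111, 110, 110, 111, 111, 111, 111, 109, 110, 109, 105, 104, 100, 98, 95, 89, 82, 75, 59, 83, 82, 81, 81]
255 [114, 125, 191, 246, 243, 225, 218, 226, 229, 235, 239, 239, 239, 237, 235, 230, 226, 221, 211, 198, 179, 157, 116, 87, 87, 86, 85, 85, 93, 114]
285 [112, 114, 113, 110, 141, 190, 208, 223, 228, 232, 237, 239, 239, 238, 236, 233, 229, 223, 214, 201, 184, 162, 126, 92, 91, 86, 89, 87, 103, 116]
310 [112, 114, 114, 109, 112, 109, 121, 134, 142, 154, 221, 238, 239, 238, 237, 234, 220, 212, 199, 186, 171, 147, 117, 90, 89, 85, 87, 87, 85, 115]
330 [112, 110, 113, 112, 110, 102, 113, 125, 136, 140, 147, 152, 155, 155, 159, 161, 157, 152, 149, 144, 139, 132, 116, 81, 80, 76, 85, 85, 82, 82]
310 [115, 115, 115, 116, 107, 129, 130, 158, 111, 116, 117, 117, 117, 118, 229, 239, 239, 239, 239, 239, 239, 239, 239, 239, 239, 239, 239, 239, 239, 239, 238, 191, 154, 154, 153, 152, 152, 151, 152, 150, 150, 150, 149, 149, 78, 62, 75, 72, 73, 71, 109, 109, 108]
316 [114, 115, 114, 114, 110, 129, 129, 149, 111, 114, 115, 116, 116, 118, 226, 235, 236, 237, 236, 237, 237, 237, 237, 238, 237, 238, 238, 238, 237, 238, 238, 232, 179, 158, 158, 158, 157, 157, 156, 157, 156, 155, 155, 156, 96, 61, 75, 75, 75, 75, 107, 111, 112]
322 [115, 115, 114, 114, 109, 129, 129, 152, 110, 111, 112, 113, 111, 113, 208, 228, 229, 230, 229, 230, 230, 231, 231, 232, 231, 232, 232, 233, 233, 233, 229, 225, 226, 164, 161, 160, 161, 161, 166, 227, 208, 219, 189, 177, 86, 63, 76, 78, 77, 76, 106, 109, 109]
w4 [116, 113, 115, 132, 132, 157, 113, 114, 114, 115, 116, 116, 222, 234, 234, 234, 234, 234, 235, 234, 235, 235, 235, 235, 235, 236, 235, 235, 235, 235, 235, 235, 228, 229, 212, 155, 155, 154, 154, 154, 206, 154, 154, 120, 56, 78, 76, 75, 75, 87, 114, 113, 114]
```

```bash
python3 - <<'E'
from h import *
m=env.camera_model('wrist');s=env.observe();R=np.array(s['tcp_rot'])
for uv,z in[((316.5,245),.065),((316.5,365),.061)]: print((R.T@(atz(m,uv,z)-s['tcp_pos'])*1000).round(1))
E
```

```text
[32.8 -2.3 -1.8]
[-27.5  -2.4   2.1]
```

Emit:
carry_out(motion=[[[0, -0.1, 0], [0, 0, 0], 0.5], [[0, 0, 1.4], [0, 0, 0], 0.5], [[0, 0, 1.4], [0, 0, 0], 0.5], [[0, 0, 0], [0, 0, 0], 0.2], [[0, 0, 0], [0, 0, 0], 0.2], [[0, 0, 0], [0, 0, 0], 0.2], [[0, 0, 0], [0, 0, 0], 0.2]])

```text
time: 17.45
tcp_pos: [0.4604, 0.3178, 0.0338]
tcp_rot: [[0.842, 0.539, -0.0], [0.539, -0.842, -0.0], [-0.001, 0.0, -1.0]]
contact_force: [0.9, -1.8, -1.6]
finger_gap: 0.0241
finger_force: 58.6
```

Emit:
carry_out(motion=[[[0, 0, -1], [0, 0, 0], 0.2], [[0, 0, -2.5], [0, 0, 0], 0.2], [[0, 0, -4], [0, 0, 0], 0.2], [[0, 0, -4], [0, 0, 0], 0.2], [[0, 0, 0], [0, 0, 0], 0.2], [[0, 0, 0], [0, 0, 0], 0.2]])

```text
time: 18.05
tcp_pos: [0.461, 0.3185, 0.1502]
tcp_rot: [[0.842, 0.539, 0.002], [0.539, -0.842, 0.002], [0.003, -0.0, -1.0]]
contact_force: [-0.3, 0.4, -3.0]
finger_gap: 0.0243
finger_force: 59.2
```

```bash
python3 - <<'E'
from h import *
# check lane 1 untouched & plan to lane 2
a=pl(-.04,0);print(a)
p,R=plan([((.53,.12,.15),-30),((*a,.13),PY)],.2,step=.049)
plan([((*a,.05),PY),((*a,.02),PY)],.2,step=.04,p=p,R=R)
E
```

```text
[ 0.53503807 -0.10125522]
[[[-1,4.1,0],[0,0,-5.5],0.2],[[-1.4,4,0],[0,0,-5.5],0.2],[[-1.7,3.8,0],[0,0,-5.5],0.2],[[-2.1,3.6,0],[0,0,-5.4],0.2],[[-2.4,3.5,0],[0,0,-5.5],0.2],[[-3.8,2.3,0.4],[0,0,-5.5],0.2],[[-4,1.9,0.4],[0,0,-5.5],0.2],[[-4.1,1.5,0.4],[0,0,-5.5],0.2]]
[[[-4.3,1.1,0.4],[0,0,-5.5],0.2],[[-4.4,0.7,0.4],[0,0,-5.5],0.2]]
[[[-0,0,4],[0,0,0],0.2],[[-0,0,4],[0,0,0],0.2],[[-0,0,3],[0,0,0],0.2]]
```

Emit:
carry_out(motion=[[[-1, 4.1, 0], [0, 0, -5.5], 0.2], [[-1.4, 4, 0], [0, 0, -5.5], 0.2], [[-1.7, 3.8, 0], [0, 0, -5.5], 0.2], [[-2.1, 3.6, 0], [0, 0, -5.4], 0.2], [[-2.4, 3.5, 0], [0, 0, -5.5], 0.2], [[-3.8, 2.3, 0.4], [0, 0, -5.5], 0.2], [[-4, 1.9, 0.4], [0, 0, -5.5], 0.2], [[-4.1, 1.5, 0.4], [0, 0, -5.5], 0.2]])

```text
time: 18.85
tcp_pos: [0.5313, -0.0144, 0.1354]
tcp_rot: [[0.229, 0.973, -0.002], [0.973, -0.229, 0.0], [-0.0, -0.002, -1.0]]
contact_force: [1.3, -0.8, -3.0]
finger_gap: 0.0242
finger_force: 59.3
```

Emit:
carry_out(motion=[[[-4.3, 1.1, 0.4], [0, 0, -5.5], 0.2], [[-4.4, 0.7, 0.4], [0, 0, -5.5], 0.2], [[0, 0, 4], [0, 0, 0], 0.2], [[0, 0, 4], [0, 0, 0], 0.2], [[0, 0, 2], [0, 0, 0], 0.2], [[0, 0, 0.9], [0, 0, 0], 0.2], [[0, 0, 0], [0, 0, 0], 0.2], [[0, 0, 0], [0, 0, 0], 0.2]])

```text
time: 19.65
tcp_pos: [0.5343, -0.1016, 0.0202]
tcp_rot: [[0.043, 0.999, 0.0], [0.999, -0.043, -0.0], [-0.0, 0.0, -1.0]]
contact_force: [0.6, -0.3, -2.4]
finger_gap: 0.0242
finger_force: 59.6
```

```bash
python3 - <<'E'
from h import *
im,m=snap('wrist','w11');key(im,m);s=env.observe();print(s['tcp_pos'],s['contact_force'],s['finger_gap'],s['finger_force'])
E
```

```text
brass 279 267 10 39 304
body [276. 352. 314.] key width px/mm 3.421052631578948 sin -0.609 deg -37.5
[ 0.53461783 -0.10172853  0.0206203 ] [ 0.94347018  0.95935072 -2.50303226] 0.024023158149986172 59.63475823402405
```

Emit:
carry_out(motion=[[[0, 0, 0.2], [0, 0, 0], 0.2], [[0, 0, 0.1], [0, 0, 0], 0.2], [[0, 0, 0], [0, 0, 0], 0.2], [[0, 0, 0], [0, 0, 0], 0.2]])

```text
time: 20.1
tcp_pos: [0.5342, -0.1018, 0.0171]
tcp_rot: [[0.043, 0.999, 0.0], [0.999, -0.043, -0.0], [-0.0, 0.0, -1.0]]
contact_force: [0.5, 1.3, -2.6]
finger_gap: 0.0243
finger_force: 59.6
```

Emit:
carry_out(motion=[[[0, 0, 0.1], [0, 0, 0], 0.2], [[0, 0, 0], [0, 0, 0], 0.2], [[0, 0, 0], [0, 0, 0], 0.2]])

```text
time: 20.4
tcp_pos: [0.5343, -0.1018, 0.0163]
tcp_rot: [[0.043, 0.999, 0.001], [0.999, -0.043, -0.0], [-0.0, 0.001, -1.0]]
contact_force: [-2.0, 1.0, 8.2]
finger_gap: 0.0241
finger_force: 60.8
```

Emit:
carry_out(motion=[[[0, 0, -0.1], [0, 0, 0], 0.2], [[0, 0, 0], [0, 0, 0], 0.36], [[0, 0, 0], [0, 0, 0], 0.36], [[0, 0.3, 0], [0, 0, 0], 0.36], [[0, 0.4, 0], [0, 0, 0], 0.36], [[0, 0.4, 0], [0, 0, 0], 0.36], [[0, 0.4, 0], [0, 0, 0], 0.36], [[0, 0.4, 0], [0, 0, 0], 0.36]])

```text
time: 21.2
tcp_pos: [0.5535, -0.1026, 0.0168]
tcp_rot: [[0.043, 0.999, 0.0], [0.999, -0.043, -0.0], [-0.0, 0.0, -1.0]]
contact_force: [0.4, -0.1, -0.9]
finger_gap: 0.0308
finger_force: 0.1
```

Emit:
carry_out(motion=[[[0, 0.3, 0], [0, 0, 0], 0.36], [[0, 0.2, 0], [0, 0, 0], 0.36], [[0, 0, 0], [0, 0, 0], 0.36], [[0, 0, 0], [0, 0, 0], 0.36]])

```text
time: 21.6
tcp_pos: [0.5579, -0.1027, 0.0168]
tcp_rot: [[0.043, 0.999, -0.0], [0.999, -0.043, 0.0], [0.0, -0.0, -1.0]]
contact_force: [-0.1, 0.2, -0.0]
finger_gap: 0.0309
finger_force: 0.0
```

```bash
python3 - <<'E'
from h import *
im,m=snap('wrist','w12');key(im,m);s=env.observe();print(s['tcp_pos'],s['contact_force'],s['finger_gap'],s['finger_force'])
E
```

```text
brass 310 269 22 43 843
body [282.  349.  315.5] key width px/mm 8.53731343283582 sin 0.127 deg 7.3
[ 0.55784657 -0.10275668  0.01676977] [-0.05674254 -0.10941344 -0.33050255] 0.030756303896722438 0.0
```

Emit:
carry_out(motion=[[[0, -0.2, 0], [0, 0, 0], 0.36], [[0, -0.2, 0], [0, 0, 0], 0.36], [[0, 0, 0], [0, 0, 0], 0.36], [[0, 0, 0], [0, 0, 0], 0.36]])

```text
time: 22.05
tcp_pos: [0.5539, -0.1026, 0.0168]
tcp_rot: [[0.043, 0.999, -0.0], [0.999, -0.043, 0.0], [0.0, -0.0, -1.0]]
contact_force: [-0.1, -1.3, 0.0]
finger_gap: 0.0308
finger_force: 0.0
```

```bash
python3 - <<'E'
from h import *
im,m=snap('wrist','w13');key(im,m);s=env.observe();print(s['tcp_pos'],s['contact_force'],s['finger_gap'],s['finger_force'])
E
```

```text
brass 305 270 22 42 834
body [284.  351.  317.5] key width px/mm 8.53731343283582 sin -0.035 deg -2.0
[ 0.55402792 -0.10260105  0.01684841] [-0.77859954 -0.5109109  -0.81979714] 0.030708956520347365 0.0
```

Shaft 2's key is at -2°, so it's done. Now for the third shaft.

```bash
python3 - <<'E'
from h import *
s=env.observe();q=s['tcp_pos']
p,R=plan([((.55,.05,.19),-25),((.435,.355,.2),-57)],.5,step=.049,p=(q[0],q[1],.15))
E
```

```text
[[[3.8,-0.3,-1],[0,0,5.6],0.5],[[3.8,-0.6,-1],[0,0,5.6],0.5],[[3.7,-1,-1],[0,0,5.7],0.5],[[3.5,-1.4,-1],[0,0,5.6],0.5],[[3.3,-3.3,-0.1],[0,0,4.6],0.5],[[3,-3.6,-0.2],[0,0,4.6],0.5],[[2.7,-3.8,-0.1],[0,0,4.6],0.5],[[2.4,-4,-0.2],[0,0,4.6],0.5]]
[[[2,-4.2,-0.1],[0,0,4.5],0.5],[[1.7,-4.3,-0.2],[0,0,4.6],0.5],[[1.3,-4.4,-0.1],[0,0,4.5],0.5]]
```

Emit:
carry_out(motion=[[[0, 0, 0], [0, 0, 0], 0.5], [[0, 0, -1.5], [0, 0, 0], 0.5], [[0, 0, -3], [0, 0, 0], 0.5], [[0, 0, -4.4], [0, 0, 0], 0.5], [[0, 0, -4.4], [0, 0, 0], 0.5], [[3.8, -0.3, -1], [0, 0, 5.6], 0.5], [[3.8, -0.6, -1], [0, 0, 5.6], 0.5], [[3.7, -1, -1], [0, 0, 5.7], 0.5]])

```text
time: 22.9
tcp_pos: [0.551, 0.0133, 0.1818]
tcp_rot: [[0.336, 0.942, 0.002], [0.942, -0.336, -0.0], [0.001, 0.001, -1.0]]
contact_force: [0.4, 0.7, -0.3]
finger_gap: 0.0425
finger_force: 0.0
```

Emit:
carry_out(motion=[[[3.5, -1.4, -1], [0, 0, 5.6], 0.5], [[3.3, -3.3, -0.1], [0, 0, 4.6], 0.5], [[3, -3.6, -0.2], [0, 0, 4.6], 0.5], [[2.7, -3.8, -0.1], [0, 0, 4.6], 0.5], [[2.4, -4, -0.2], [0, 0, 4.6], 0.5], [[2, -4.2, -0.1], [0, 0, 4.5], 0.5], [[1.7, -4.3, -0.2], [0, 0, 4.6], 0.5], [[1.3, -4.4, -0.1], [0, 0, 4.5], 0.5]])

```text
time: 23.7
tcp_pos: [0.434, 0.3563, 0.2012]
tcp_rot: [[0.84, 0.543, 0.001], [0.543, -0.84, 0.001], [0.001, -0.0, -1.0]]
contact_force: [0.9, 0.1, -0.2]
finger_gap: 0.0425
finger_force: 0.0
```

Emit:
carry_out(motion=[[[0, 0, 0], [0, 0, 0], 0.5], [[0, 0, 0], [0, 0, 0], 0.5]])

```text
time: 23.9
tcp_pos: [0.4343, 0.3554, 0.2006]
tcp_rot: [[0.837, 0.548, 0.0], [0.548, -0.837, 0.0], [0.0, 0.0, -1.0]]
contact_force: [-0.4, -0.3, -0.7]
finger_gap: 0.043
finger_force: 0.0
```

```bash
cat > det.py <<'E'
from h import *
import sys
im,m=snap('wrist',sys.argv[1]);s=env.observe();print(s['tcp_pos'])
C=np.array([.481,.2955])
h=cv2.cvtColor(im,cv2.COLOR_BGR2HSV)
msk=np.zeros((480,640),np.uint8)
pts=np.array([proj(m,[C[0]+.107*np.cos(a),C[1]+.107*np.sin(a),.031]) for a in np.linspace(0,6.28,60)]).astype(np.int32)
cv2.fillPoly(msk,[pts],1); msk[295:]=0
b=((h[...,2]>125)&(h[...,1]<60)&(msk>0)).astype(np.uint8)
n,lab,st,ce=cv2.connectedComponentsWithStats(b)
for i in range(1,n):
    if st[i,4]<300: continue
    q=np.argwhere(lab==i)[:,::-1].astype(np.float32);vx,vy,_,_=cv2.fitLine(q,cv2.DIST_L2,0,.01,.01).ravel()
    c=ce[i]; a=atz(m,c+30*np.array([vx,vy]),.06)-atz(m,c-30*np.array([vx,vy]),.06)
    print(st[i],c.round(1),'axis',np.degrees(np.arctan2(a[1],a[0])).round(1)); c=c+[1.5,0]
    print(atz(m,c,.06).round(4))
br=((h[...,1]>120)&(h[...,0]>10)&(h[...,0]<30)&(msk>0)).astype(np.uint8)
n,lab,st,ce=cv2.connectedComponentsWithStats(br);print('brass',[(r.tolist()) for r in st[1:] if r[4]>10])
E
python3 det.py w14
```

```text
[0.43469795 0.35443902 0.20045777]
[ 292  189   29   72 2001] [306.3 223.6] axis -146.2
[0.4348 0.3682 0.06  ]
brass []
```

View pics/w14.png

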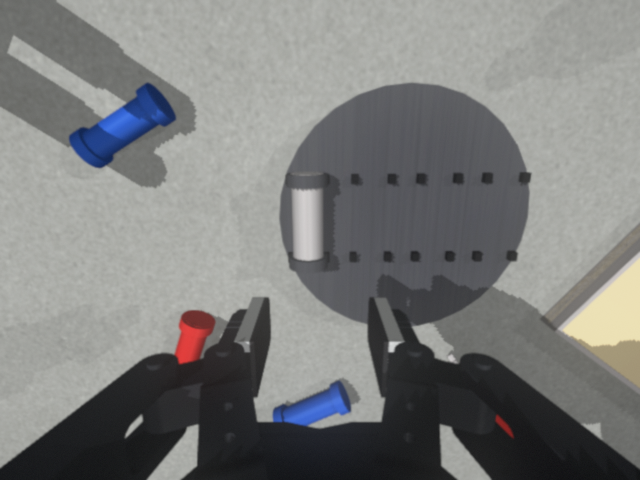

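The remaining shaft is at (307,223), with no key visible from above. I'll go down to check its offset.

```bash
python3 - <<'E'
from h import *
plan([((.4345,.368,.062),-56.4)],.5,step=.04)
E
```

```text
[[[0.2,-0.3,3.5],[0,0,-0.1],0.5],[[0.2,-0.3,3.4],[0,0,-0.1],0.5],[[0.2,-0.3,3.5],[0,0,-0.1],0.5],[[0.1,-0.2,3.4],[0,0,-0.2],0.5]]
```

Emit:
carry_out(motion=[[[0.2, -0.3, 3.5], [0, 0, -0.1], 0.5], [[0.2, -0.3, 3.4], [0, 0, -0.1], 0.5], [[0.2, -0.3, 3.5], [0, 0, -0.1], 0.5], [[0.1, -0.3, 3.4], [0, 0, -0.2], 0.5], [[0, 0, 0], [0, 0, 0], 0.5], [[0, 0, 0], [0, 0, 0], 0.5]])

```text
time: 24.55
tcp_pos: [0.4346, 0.3674, 0.0623]
tcp_rot: [[0.834, 0.552, -0.001], [0.552, -0.834, -0.001], [-0.001, 0.0, -1.0]]
contact_force: [-0.2, -0.3, -0.0]
finger_gap: 0.0427
finger_force: 0.0
```

```bash
python3 - <<'E'
from h import *
im,m=snap('wrist','w15');s=env.observe();R=np.array(s['tcp_rot']);print(s['tcp_pos'])
V=cv2.cvtColor(im,cv2.COLOR_BGR2HSV)[...,2]
for r in(260,290,315): print(r,V[r,280:360:3].tolist())
print(V[210:400:4,316].tolist())
def loc(uv,z): return (R.T@(atz(m,uv,z)-s['tcp_pos'])*1000).round(1)
print(loc((316,245),.065),loc((316,365),.061))
E
```

```text
[0.43519843 0.36799108 0.06322072]
260 [101, 102, 103, 101, 146, 170, 187, 194, 203, 210, 213, 218, 214, 210, 214, 213, 204, 193, 185, 172, 156, 136, 107, 75, 74, 76, 74]
290 [101, 102, 104, 102, 130, 165, 183, 192, 200, 209, 212, 218, 215, 211, 215, 214, 204, 192, 184, 169, 153, 132, 98, 79, 75, 76, 77]
315 [99, 100, 101, 101, 94, 99, 110, 118, 123, 126, 131, 189, 206, 200, 206, 202, 189, 178, 167, 153, 136, 113, 84, 76, 76, 76, 75]
[102, 110, 114, 114, 134, 98, 103, 102, 102, 102, 103, 204, 216, 214, 214, 215, 215, 215, 216, 214, 215, 216, 216, 215, 214, 215, 208, 155, 132, 133, 132, 131, 132, 133, 133, 131, 132, 133, 138, 135, 133, 53, 66, 67, 69, 69, 91, 164]
[32.3 -2.3 -1.8] [-27.8  -2.5   2.2]
```

Emit:
carry_out(motion=[[[0, 0, 1.4], [0, 0, 0], 0.5], [[0, 0, 1.4], [0, 0, 0], 0.5], [[0, 0, 0], [0, 0, 0], 0.5], [[0, 0, 0], [0, 0, 0], 0.2], [[0, 0, 0], [0, 0, 0], 0.2], [[0, 0, 0], [0, 0, 0], 0.2], [[0, 0, 0], [0, 0, 0], 0.2]])

```text
time: 25.3
tcp_pos: [0.4347, 0.3678, 0.0342]
tcp_rot: [[0.833, 0.553, 0.0], [0.553, -0.833, -0.001], [0.0, 0.001, -1.0]]
contact_force: [4.8, -8.6, 0.4]
finger_gap: 0.0243
finger_force: 58.8
```

Emit:
carry_out(motion=[[[0, 0, -1], [0, 0, 0], 0.2], [[0, 0, -2.5], [0, 0, 0], 0.2], [[0, 0, -4], [0, 0, 0], 0.2], [[0, 0, -4], [0, 0, 0], 0.2], [[0, 0, 0], [0, 0, 0], 0.2], [[0, 0, 0], [0, 0, 0], 0.2]])

```text
time: 25.9
tcp_pos: [0.4346, 0.3689, 0.1501]
tcp_rot: [[0.833, 0.553, 0.002], [0.553, -0.833, 0.002], [0.003, -0.0, -1.0]]
contact_force: [-0.8, -0.0, -1.6]
finger_gap: 0.0243
finger_force: 59.4
```

```bash
python3 - <<'E'
from h import *
a=pl(-.04,.115);print(a)
p,R=plan([((.49,.2,.15),-40),((*a,.13),PY)],.2,step=.049)
snap('top','top2')
E
```

```text
[0.5400543  0.01363532]
[[[-1.2,4.3,-0],[0,0,-4.1],0.2],[[-1.5,4.2,-0],[0,0,-4.1],0.2],[[-1.8,4.1,-0],[0,0,-4.1],0.2],[[-2,3.9,-0],[0,0,-4.1],0.2],[[-2.2,3.2,0.4],[0,0,-7.5],0.2],[[-2.6,2.8,0.4],[0,0,-7.5],0.2],[[-3,2.5,0.4],[0,0,-7.5],0.2],[[-3.2,2.1,0.4],[0,0,-7.5],0.2]]
[[[-3.5,1.6,0.4],[0,0,-7.5],0.2]]
```

Emit:
carry_out(motion=[[[-1.2, 4.3, 0], [0, 0, -4.1], 0.2], [[-1.5, 4.2, 0], [0, 0, -4.1], 0.2], [[-1.8, 4.1, 0], [0, 0, -4.1], 0.2], [[-2, 3.9, 0], [0, 0, -4.1], 0.2], [[-2.2, 3.2, 0.4], [0, 0, -7.5], 0.2], [[-2.6, 2.8, 0.4], [0, 0, -7.5], 0.2], [[-3, 2.5, 0.4], [0, 0, -7.5], 0.2], [[-3.2, 2.1, 0.4], [0, 0, -7.5], 0.2]])

```text
time: 26.75
tcp_pos: [0.5291, 0.0488, 0.1312]
tcp_rot: [[0.169, 0.986, -0.003], [0.986, -0.169, -0.0], [-0.001, -0.003, -1.0]]
contact_force: [0.5, -0.0, -2.6]
finger_gap: 0.024
finger_force: 59.4
```

Emit:
carry_out(motion=[[[-3.5, 1.6, 0.4], [0, 0, -7.5], 0.2], [[0, 0, 4], [0, 0, 0], 0.2], [[0, 0, 4], [0, 0, 0], 0.2], [[0, 0, 2], [0, 0, 0], 0.2], [[0, 0, 1], [0, 0, 0], 0.2], [[0, 0, 0], [0, 0, 0], 0.2], [[0, 0, 0.2], [0, 0, 0], 0.2], [[0, 0, 0], [0, 0, 0], 0.2]])

```text
time: 27.55
tcp_pos: [0.5392, 0.0132, 0.0166]
tcp_rot: [[0.044, 0.999, -0.001], [0.999, -0.044, 0.0], [-0.0, -0.001, -1.0]]
contact_force: [0.0, 0.0, -2.7]
finger_gap: 0.0243
finger_force: 61.6
```

Emit:
carry_out(motion=[[[0, 0, 0], [0, 0, 0], 0.2], [[0, 0, 0], [0, 0, 0], 0.2]])

```text
time: 27.75
tcp_pos: [0.5397, 0.0132, 0.0169]
tcp_rot: [[0.044, 0.999, 0.0], [0.999, -0.044, -0.0], [0.0, 0.0, -1.0]]
contact_force: [-0.4, 0.4, -2.7]
finger_gap: 0.0243
finger_force: 61.6
```

Nearly on the floor. Release here, then roll +y about 50 mm, which leaves room for the slack.

Emit:
carry_out(motion=[[[0, 0, 0.1], [0, 0, 0], 0.2], [[0, 0, 0], [0, 0, 0], 0.36], [[0, 0, 0], [0, 0, 0], 0.36], [[0, 0.3, 0], [0, 0, 0], 0.36], [[0, 0.4, 0], [0, 0, 0], 0.36], [[0, 0.4, 0], [0, 0, 0], 0.36], [[0, 0.4, 0], [0, 0, 0], 0.36], [[0, 0.4, 0], [0, 0, 0], 0.36]])

```text
time: 28.55
tcp_pos: [0.559, 0.0123, 0.0158]
tcp_rot: [[0.045, 0.999, 0.0], [0.999, -0.045, -0.0], [-0.0, 0.0, -1.0]]
contact_force: [-0.7, -0.5, -0.2]
finger_gap: 0.0309
finger_force: 0.1
```

Emit:
carry_out(motion=[[[0, 0.4, 0], [0, 0, 0], 0.36], [[0, 0.4, 0], [0, 0, 0], 0.36], [[0, 0.4, 0], [0, 0, 0], 0.36], [[0, 0.4, 0], [0, 0, 0], 0.36], [[0, 0.4, 0], [0, 0, 0], 0.36], [[0, 0.3, 0], [0, 0, 0], 0.36], [[0, 0, 0], [0, 0, 0], 0.36], [[0, 0, 0], [0, 0, 0], 0.36]])

```text
time: 29.35
tcp_pos: [0.5814, 0.0113, 0.0157]
tcp_rot: [[0.045, 0.999, -0.0], [0.999, -0.045, -0.0], [-0.0, -0.0, -1.0]]
contact_force: [0.1, -0.6, 0.3]
finger_gap: 0.0308
finger_force: 0.0
```

```bash
python3 - <<'E'
from h import *
im,m=snap('wrist','w16');key(im,m,roi=(230,420,240,400));s=env.observe();print(s['tcp_pos'],s['contact_force'],s['finger_gap'],s['finger_force'])
E
```

```text
brass 282 278 17 44 586
body [279.  354.  316.5] key width px/mm 5.8933333333333335 sin -0.535 deg -32.3
[0.58133654 0.01130387 0.01575996] [-0.2774424   0.91368168  0.49074259] 0.03065012474539289 0.0
```

Emit:
carry_out(motion=[[[0, 0.3, 0], [0, 0, 0], 0.36], [[0, 0.4, 0], [0, 0, 0], 0.36], [[0, 0.3, 0], [0, 0, 0], 0.36], [[0, 0.2, 0], [0, 0, 0], 0.36], [[0, 0, 0], [0, 0, 0], 0.36], [[0, 0, 0], [0, 0, 0], 0.36]])

```text
time: 30.0
tcp_pos: [0.5934, 0.0107, 0.0157]
tcp_rot: [[0.045, 0.999, -0.0], [0.999, -0.045, 0.0], [-0.0, -0.0, -1.0]]
contact_force: [0.2, 0.2, -0.4]
finger_gap: 0.0306
finger_force: 0.0
```

```bash
python3 - <<'E'
from h import *
im,m=snap('wrist','w17');key(im,m,roi=(230,420,240,400));s=env.observe();print(s['tcp_pos'],s['contact_force'],s['finger_gap'],s['finger_force'])
E
```

```text
brass 296 284 20 43 811
body [283.  350.  316.5] key width px/mm 7.761194029850746 sin -0.242 deg -14.0
[0.59339073 0.01077437 0.01575745] [ 0.043009    0.01194219 -0.73194298] 0.030978945947779044 0.0
```

Emit:
carry_out(motion=[[[0, 0.2, 0], [0, 0, 0], 0.36], [[0, 0.2, 0], [0, 0, 0], 0.36], [[0, 0, 0], [0, 0, 0], 0.36], [[0, 0, 0], [0, 0, 0], 0.36]])

```text
time: 30.45
tcp_pos: [0.5976, 0.0106, 0.0158]
tcp_rot: [[0.045, 0.999, 0.0], [0.999, -0.045, 0.0], [0.0, 0.0, -1.0]]
contact_force: [-0.2, -0.7, -0.0]
finger_gap: 0.0312
finger_force: 0.0
```

```bash
python3 - <<'E'
from h import *
im,m=snap('wrist','w18');key(im,m,roi=(230,420,240,400));s=env.observe();print(s['tcp_pos'],s['contact_force'],s['finger_gap'],s['finger_force'])
E
```

```text
brass 308 285 21 41 808
body [285.  352.  318.5] key width px/mm 8.149253731343283 sin 0.0 deg 0.0
[0.59750781 0.01055972 0.01576559] [0.57043516 0.14310972 0.84221977] 0.03094207943407098 0.0
```

```bash
python3 - <<'E'
from h import *
plan([((.575,-.15,.28),PY)],.5,step=.049,p=(.5975,.0105,.15))
E
```

```text
[[[-3.2,-0.3,-2.6],[0,0,-0],0.5],[[-3.2,-0.3,-2.6],[0,0,-0],0.5],[[-3.2,-0.3,-2.6],[0,0,-0],0.5],[[-3.3,-0.3,-2.6],[0,0,-0],0.5],[[-3.2,-0.3,-2.6],[0,0,-0.1],0.5]]
```

Emit:
carry_out(motion=[[[0, 0, 0], [0, 0, 0], 0.5], [[0, 0, -1.5], [0, 0, 0], 0.5], [[0, 0, -3], [0, 0, 0], 0.5], [[0, 0, -4.5], [0, 0, 0], 0.5], [[0, 0, -4.5], [0, 0, 0], 0.5], [[-4, -0.7, -3.2], [0, 0, 0], 0.5], [[-4, -0.7, -3.2], [0, 0, 0], 0.5], [[-4, -0.7, -3.2], [0, 0, 0], 0.5]])

```text
time: 31.3
tcp_pos: [0.5714, -0.1054, 0.2464]
tcp_rot: [[0.044, 0.999, 0.001], [0.999, -0.044, -0.0], [-0.0, 0.001, -1.0]]
contact_force: [0.6, -0.8, 0.3]
finger_gap: 0.0426
finger_force: 0.0
```

Emit:
carry_out(motion=[[[-4, -0.7, -3.2], [0, 0, 0], 0.5], [[0, 0, 0], [0, 0, 0], 0.5], [[0, 0, 0], [0, 0, 0], 0.5]])

```text
time: 31.6
tcp_pos: [0.5635, -0.1435, 0.2762]
tcp_rot: [[0.047, 0.999, 0.002], [0.999, -0.047, -0.0], [-0.0, 0.002, -1.0]]
contact_force: [-1.4, -0.7, 0.0]
finger_gap: 0.0427
finger_force: 0.0
```

```bash
python3 - <<'E'
from h import *
s=env.observe();print(s['tcp_pos'],s['time'])
im,m=snap('wrist','w19');snap('top','top3')
E
```

```text
[ 0.56345706 -0.14353854  0.27615139] 31.6
```

View pics/w19.png

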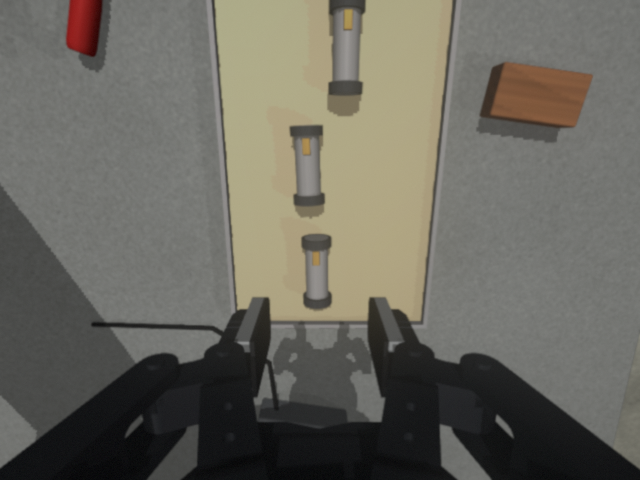

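All three shafts lie on the plate with their keys up: keys at (347,20), (306,146) and (316,258), each on its body's axis line. Now the lever to 40°.

```bash
python3 - <<'E'
from lev import *
yv=np.array([np.cos(np.radians(15)),np.sin(np.radians(15))])
print(kn(0),kn(40))
k=kn(0)
p,R=plan([((.52,-.38,.2),15),((*k,.12),15),((*k,.062),15)],.3,step=.045)
off=.00475*yv
plan([((*(kn(t)+off),.062),None) for t in(2,12,20,28,36,40.5)],.3,p=p,R=R)
E
```

```text
[ 0.47822242 -0.48890637] [ 0.51347179 -0.48414047]
[[[-4,-0.5,1.2],[0,0,-2.9],0.3],[[-4,-0.7,1.2],[0,0,-2.9],0.3],[[-3.9,-1,1.3],[0,0,-2.9],0.3],[[-3.9,-1.1,1.2],[0,0,-3],0.3],[[-3.8,-1.4,1.3],[0,0,-2.9],0.3],[[-3.7,-1.5,1.2],[0,0,-3],0.3],[[-2.4,-1.7,2],[0,0,0],0.3],[[-2.3,-1.7,2],[0,0,0],0.3]]
[[[-2.4,-1.7,2],[0,0,0],0.3],[[-2.3,-1.8,2],[0,0,0],0.3],[[-0,0,2.9],[0,0,0],0.3],[[-0,0,2.9],[0,0,0],0.3]]
[[[-0.1,0.7,0],[0,0,-0],0.3],[[-0.3,0.8,0],[0,0,-0],0.3],[[-0.1,0.7,0],[0,0,-0],0.3],[[-0.1,0.8,0],[0,0,-0],0.3],[[0.1,0.7,0],[0,0,-0],0.3],[[0,0.4,0],[0,0,-0],0.3]]
```

Emit:
carry_out(motion=[[[-4, -0.5, 1.2], [0, 0, -2.9], 0.3], [[-4, -0.7, 1.2], [0, 0, -2.9], 0.3], [[-3.9, -1, 1.3], [0, 0, -2.9], 0.3], [[-3.9, -1.1, 1.2], [0, 0, -3], 0.3], [[-3.8, -1.4, 1.3], [0, 0, -2.9], 0.3], [[-3.7, -1.5, 1.2], [0, 0, -3], 0.3], [[-2.4, -1.7, 2], [0, 0, 0], 0.3], [[-2.3, -1.7, 2], [0, 0, 0], 0.3]])

```text
time: 32.5
tcp_pos: [0.5, -0.4351, 0.1588]
tcp_rot: [[-0.261, 0.965, -0.001], [0.965, 0.261, 0.001], [0.002, -0.001, -1.0]]
contact_force: [-0.1, 0.7, -0.0]
finger_gap: 0.0256
finger_force: 0.0
```

Emit:
carry_out(motion=[[[-2.4, -1.7, 2], [0, 0, 0], 0.3], [[-2.3, -1.8, 2], [0, 0, 0], 0.3], [[0, 0, 0], [0, 0, 0], 0.3], [[0, 0, 0], [0, 0, 0], 0.3]])

```text
time: 32.9
tcp_pos: [0.4784, -0.4884, 0.119]
tcp_rot: [[-0.26, 0.966, -0.002], [0.966, 0.26, 0.002], [0.003, -0.001, -1.0]]
contact_force: [-0.8, 0.6, -0.6]
finger_gap: 0.026
finger_force: 0.0
```

```bash
python3 - <<'E'
from lev import *
plan([((*kn(0.5),.062),15)],.3,step=.03)
E
```

```text
[[[-0,0,2.9],[0,0,0],0.3],[[-0.1,0,2.8],[0,0,0],0.3]]
```

Emit:
carry_out(motion=[[[0, 0, 2.9], [0, 0, 0], 0.3], [[0, 0, 2.8], [0, 0, 0], 0.3], [[-0.1, 0.7, 0], [0, 0, 0], 0.3], [[-0.3, 0.8, 0], [0, 0, 0], 0.3], [[-0.1, 0.7, 0], [0, 0, 0], 0.3], [[-0.1, 0.8, 0], [0, 0, 0], 0.3], [[0.1, 0.6, 0], [0, 0, 0], 0.3], [[0, 0.2, 0], [0, 0, 0], 0.3]])

```text
time: 33.7
tcp_pos: [0.5177, -0.4846, 0.0644]
tcp_rot: [[-0.26, 0.966, 0.001], [0.966, 0.26, -0.001], [-0.001, 0.001, -1.0]]
contact_force: [-1.3, -1.6, 1.7]
finger_gap: 0.0256
finger_force: 0.6
```

Emit:
carry_out(motion=[[[0, 0, 0], [0, 0, 0], 0.3], [[0, 0, 0], [0, 0, 0], 0.3]])

```text
time: 33.9
tcp_pos: [0.5164, -0.4847, 0.0637]
tcp_rot: [[-0.259, 0.966, 0.0], [0.966, 0.259, 0.0], [0.0, 0.0, -1.0]]
contact_force: [-0.3, -0.1, -0.1]
finger_gap: 0.0255
finger_force: 0.0
```

```bash
python3 - <<'E'
from lev import *
im,m=snap('wrist','w20');s=env.observe();p=s['tcp_pos'];print(p,s['contact_force'])
yv=np.array(s['tcp_rot'])[:2,1]
from scipy.optimize import brentq
print('est angle',brentq(lambda t:yv@(kn(t)-p[:2])+(s['finger_gap']-.016)/2,0,80))
h=proj(m,[*H,.051]);print(h)
# lever arm: bright white pixels
V=cv2.cvtColor(im,cv2.COLOR_BGR2HSV);b=((V[...,2]>175)&(V[...,1]<30)).astype(np.uint8)
n,lab,st,ce=cv2.connectedComponentsWithStats(b);print([(r.tolist(),c.round(1).tolist()) for r,c in zip(st[1:],ce[1:]) if r[4]>200])
cv2.imwrite('pics/w20c.png',cv2.resize(im[150:390,180:480],None,fx=2,fy=2))
E
```

```text
[ 0.51628002 -0.48471419  0.06361241] [ 0.07548984 -0.22552426 -0.68786428]
est angle 37.24128252434253
[286.6422033  195.65187526]
[([253, 165, 65, 126, 4458], [288.8, 213.2])]
```

View pics/w20c.png

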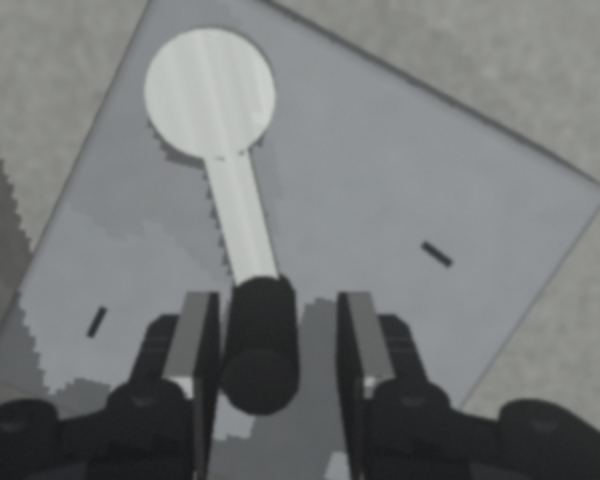

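```bash
python3 - <<'E'
from lev import *
m=env.camera_model('wrist');f=lambda x,y,z:atz(m,(180+x/2,150+y/2),z)
h=f(210,92,.051);l=f(255,280,.051);l2=f(240,215,.051)
g=lambda p:np.degrees(np.arctan2(*(p-h)[1::-1]))+102.4
print(h,g(l),g(l2),'ticks 0,80:',g(f(96,322,.04)),g(f(436,253,.04)))
E
```

```text
[ 0.4885327  -0.43847729  0.051     ] 39.3724913565881 39.61355076552693 ticks 0,80: -0.14711355664842074 79.66048727544387
```

The lever stands at about 39.5° against the ticks. Open the fingers, lift away, and check.

Emit:
carry_out(motion=[[[0, 0, 0], [0, 0, 0], 0.45], [[0, 0, 0], [0, 0, 0], 0.45], [[0, 0, -2], [0, 0, 0], 0.45], [[0, 0, -4], [0, 0, 0], 0.45], [[0, 0, -4], [0, 0, 0], 0.45], [[0, 0, -4], [0, 0, 0], 0.45], [[0, 0, 0], [0, 0, 0], 0.45], [[0, 0, 0], [0, 0, 0], 0.45]])

```text
time: 34.75
tcp_pos: [0.5168, -0.4852, 0.2047]
tcp_rot: [[-0.259, 0.966, 0.001], [0.966, 0.259, -0.001], [-0.002, 0.001, -1.0]]
contact_force: [-0.2, 0.9, -0.9]
finger_gap: 0.0384
finger_force: 0.0
```

```bash
python3 - <<'E'
from lev import *
im,m=snap('wrist','w21');t,mt=snap('top','top4')
V=cv2.cvtColor(im,cv2.COLOR_BGR2HSV);b=((V[...,2]>165)&(V[...,1]<30)).astype(np.uint8)
x0,y0=proj(m,[*H,.051]).astype(int)
n,lab,st,ce=cv2.connectedComponentsWithStats(b);L=lab[y0,x0];q=np.argwhere(lab==L)[:,::-1]
w=np.array([atz(m,u,.051)[:2] for u in q]);d=w-H;r=np.hypot(*d.T);s=(r>.022)&(r<.04)
print(st[L],s.sum(),np.degrees(np.median(np.arctan2(d[s,1],d[s,0])))+102.4)
# brass on plate and bodies in the top view vs top3
a=cv2.imread('pics/top3.png');print('diff on plate',[(cv2.absdiff(a,t)[170:262,285:432].max(2)>60).sum()])
h=cv2.cvtColor(t,cv2.COLOR_BGR2HSV);g=((h[...,1]>120)&(h[...,0]>10)&(h[...,0]<28)).astype(np.uint8);g[:165]=0;g[265:]=0;g[:,:280]=0;g[:,440:]=0
n,lab,st,ce=cv2.connectedComponentsWithStats(g)
for i in range(1,n):
    if st[i,4]>3:print(st[i],atz(mt,ce[i],.047).round(4))
E
```

```text
[ 283  149   35   71 1388] 251 38.497931713454555
diff on plate [np.int64(4566)]
[305 203   5   3  14] [0.5981 0.0311 0.047 ]
[393 219   6   3  13] [ 0.5576 -0.1965  0.047 ]
[347 220   5   3  11] [ 0.5532 -0.0767  0.047 ]
```

```bash
python3 -c "
from bench import env
print(env.finish_job())"
```

```text
the job is handed in; nothing more can be done
None
```

Job handed in; no verdict was returned. By my last measurements, all three shafts lie on the plate with their keys within about 2° of straight up, the lever was set to 0 first and now stands at about 39°, and the gripper is clear.

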